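Hang the keyhole shelf bracket and seat the meter on its pins

TASK

On the training bench, hang the grey L-shaped shelf bracket on the two headed studs of the mounting board: slip its keyholes over the heads, slide it fully down so that it is locked behind them, and let go of it. Then lower the meter unit over the bracket's two locating pins until its base plate rests flush on the shelf, dial facing away from the board, and let go. Keep the meter upright and leave the wire spool and the hand-held tester where they are.

Things in the scene. Friction and masses are not known exactly. Their poses are not given: they have to be found in the camera images.
- board: Fixed upright mounting board, grey panel 12 thick in a low aluminium frame, 220 wide (y), 175 high; place and yaw vary. Origin: centre of its underside, at bench level; z up. Its front face looks along -x, at x = -6 mm, and carries two level steel studs at y = +42 and -42 mm, 138 mm up. Feet 24 wide, 12 high at y = +-104 mm reach from 30 mm before to 90 mm behind the origin.
- stud_left (a point): On the axis of the stud at the board's +y side, 4.5 mm in front of the face, where the middle of the bracket's plate belongs. Stud: shank 7 mm diameter, 9 mm long from the face, then a head 16 mm diameter, 5 mm thick (ends 14 mm from the face). Axes as the board's.
- stud_right (a point): The same point on the stud at the board's -y side.
- bracket: Loose grey L-shaped shelf bracket, about 0.45 kg, standing on its shelf. Origin: centre of its 130 x 130 mm footprint, at the underside; z up. Upright plate 6 thick (x = 59 to 65 mm), 130 wide (y), 108 high; its back (x = 65) goes against the board's front, axes parallel to the board's. Shelf 8 thick, 110 wide, x = -65 to 59 mm. Hung, its underside is 60 mm above the bench.
- bracket_grip (a point): Where to grasp the bracket, close to its centre of mass: in the black grip block on the plate's front, 28 mm wide (y), 30 high (78 to 108 mm above the underside), 44 long (x = 15 to 59 mm). The point is at x = 31, y = 0, z = 93 mm of the bracket; axes as the bracket's. Pinch it across y from above.
- keyhole_left (a point): Seat in the bracket's +y keyhole: x = 62 (mid-plate), y = 42, z = 78 mm of the bracket; lies at stud_left when hung (3 mm of play along the stud, so it may lean 3 degrees). Keyhole: eight-sided opening 24 mm across, its centre 22 mm below this point, and a slot 10 mm wide up from it, ending 3.5 mm above this point. So slip it on 22 mm higher, then lower.
- keyhole_right (a point): The same for the bracket's -y keyhole (y = -42 mm); belongs at stud_right.
- pin_left (a point): Foot of the bracket's locating pin at its +y side, on the shelf's top face: x = -30, y = 46, z = 8 mm of the bracket. The upright steel pins are 10 mm in diameter and 16 high, with tapered tips. Axes as the bracket's.
- pin_right (a point): Foot of the pin at the bracket's -y side (y = -46 mm).
- meter: Loose meter unit, about 0.4 kg, standing on its base plate. Origin: centre of the plate's underside; z up. Aluminium plate 64 (x) x 120 (y) x 8 mm with 13 mm through holes at y = +46 and -46 mm; on its middle a grey housing 50 (x) x 40 (y) mm, from 8 to 88 mm up, with a round dial on its -x face. Seated, its axes are parallel to the bracket's, its centre at x = -30 mm of the bracket.
- meter_center (a point): Centre of the meter's housing, 48 mm above the plate's underside; axes as the meter's. Pinch the housing across y (40 mm) from above at this height or up to 15 mm higher; once seated, the pins stand 8 mm above the plate's top, so keep fingertips above them.
- hole_left (a point): Centre of the meter plate's +y hole, at the underside; belongs at pin_left.
- hole_right (a point): Centre of the meter plate's -y hole, at the underside; belongs at pin_right.
- supply: Bystander, fixed: white bench power supply 120 (x) x 80 (y) x 120 high. Origin: centre of its underside.
- spool_center (a point): Bystander, loose: wire spool standing upright, 72 mm in diameter and 56 high; its centre, 28 mm above the bench.
- tester_center (a point): Bystander, loose: hand-held tester lying flat, 70 (x) x 130 (y) x 34 mm; its centre, 17 mm above the bench.
Mind the look-alikes: they are no part of the job. What is shaped like the bracket but purple or red is not meant. What is shaped like the meter but pink is not meant.

How it is judged (in metres and radians):
On the way:
1. the bracket hangs on both studs, fully down and locked behind the heads, and is let go (x of keyhole_left in the frame of stud_left between -0.004 and 0.004 m and y of keyhole_left in the frame of stud_left between -0.004 and 0.004 m and z of keyhole_left in the frame of stud_left between -0.005 and 0.005 m and x of keyhole_right in the frame of stud_right between -0.004 and 0.004 m and y of keyhole_right in the frame of stud_right between -0.004 and 0.004 m and z of keyhole_right in the frame of stud_right between -0.005 and 0.005 m and contact force between bracket and the fingers below 0.05 N), for 0.2 s.
At the end, for the whole second after the job is handed in: Keyhole seats within 4 mm (along and across the studs) and 5 mm (height) of the studs; each meter hole within 3 mm in height and 3.5 mm sideways of its own pin's foot (left on left, dial facing away from the board); both at rest (x of keyhole_left in the frame of stud_left between -0.004 and 0.004 m and y of keyhole_left in the frame of stud_left between -0.004 and 0.004 m and z of keyhole_left in the frame of stud_left between -0.005 and 0.005 m and x of keyhole_right in the frame of stud_right between -0.004 and 0.004 m and y of keyhole_right in the frame of stud_right between -0.004 and 0.004 m and z of keyhole_right in the frame of stud_right between -0.005 and 0.005 m and x of hole_left in the frame of pin_left between -0.0035 and 0.0035 m and y of hole_left in the frame of pin_left between -0.0035 and 0.0035 m and z of hole_left in the frame of pin_left between -0.003 and 0.003 m and x of hole_right in the frame of pin_right between -0.0035 and 0.0035 m and y of hole_right in the frame of pin_right between -0.0035 and 0.0035 m and z of hole_right in the frame of pin_right between -0.003 and 0.003 m and linear speed of each of bracket, meter below 0.02 m/s); the robot touches nothing.
It fails at once if the meter is tipped by more than 30 degrees (angle between meter's own z axis and vertical above 0.52 rad).
It fails at once if the spool is moved by more than 30 mm (distance of spool_center from where it was at the start of the episode above 0.03 m).
It fails at once if the tester is moved by more than 30 mm (distance of tester_center from where it was at the start of the episode above 0.03 m).
It also fails if it takes over 69 s, if anything falls off the work surface, if the arm or the gripper's body presses on something with over 40 N, if the wrist force passes 120 N, or if a joint passes its speed limit or range.

ROBOT

A 6-joint arm with a two-finger parallel gripper is mounted at the origin on the work surface. World frame = base frame: x ahead of the robot, y to its left, z up, the work surface at z = 0. Lengths are in mm, angles in degrees, forces in N, time in s.
With the tool pointing down it reaches from about 350 to 950 mm from the base axis. Payload 17.4 kg.
Tool frame: the origin (TCP) lies at the very end of the fingers, on their centre line; the grasp point (between the pads) lies 19 mm behind it; z points along the fingers, x is the direction in which the jaws open and shut, and the axes are right-handed (so a half turn about z gives the same grasp; the last joint's range is limited). The gripper opens to 93 mm and grips with 3 to 60 N. Pads are 15 mm wide; open, the fingers measure 128 mm over their backs; the gripper's body (75 mm by 188 mm) begins 65 mm behind the grasp point.
Start: joints at [64.297, 6.646, 82.598, -0, 90.757, -2.166], TCP at [269.565, 618.843, 218.646] pointing down, gripper open.
Joint ranges: [-162.19, 162.19], [-47.58, 125.68], [4.15, 143.07], [-65.23, 245.23], [0.69, 171.88], [-170.13, 170.13]. Speed limits (degrees/s): [108.29, 108.29, 127.2, 180, 180, 180].

INTERFACE

Orientations are given as a 3x3 rotation matrix whose columns are the frame's x, y, z axes.
In Python, from cell import ctrl, imaging gives the robot as it stands. The module is installed in compiled form; this text tells all that it offers.
- The arm moves only by the tool servo_tool, never from a script. Its argument "rows" is text: rows parted by semicolons, each of 5 numbers parted by spaces: the shift along the tool's x, y, z normalised to -1 to 1, where 1 is 0.2 m, then the turn about the tool's z normalised to -1 to 1, where 1 is 2 rad, then the opening, from 0 (shut) to 1 (fully open). In form: tx ty tz roll jaw; .... A call has 1 to 20 rows; each row is the pose to reach, as a shift and turn from the pose commanded when the call began, along the tool's axes at that moment; what a row does not reach only later rows make up. A row lasts 1/8 s, in which the tool goes at most 62.5 mm and 10.7 degrees, less where a joint would pass 70% of its speed; a pose out of reach is approached as far as the arm can. A call with a number of a shift or a turn outside -1 to 1 is refused whole. A call with a gripper value outside its range is refused whole. The fingers move at their own pace and stop on an object; "force" is the grip in N (left out, the last holds). Time passes only in rows, so rows that repeat a pose let the fingers close. It gives the time, the measured TCP pose, the force and the opening at its end, in the units of the state.
- ctrl.observe(): the state, without advancing time (a new reading comes with each control period).
- imaging.capture(name): name is "scene" or "top"; returns the picture (400x640x3 uint8, red, green, blue); there is no depth.
- imaging.camera_params(name): a dict with "mtx" (3x3 intrinsics, pixels), "dist" ([k1, k2, p1, p2, k3] as OpenCV has them; the pictures are not rectified), "world_from_camera" (4x4, takes a point from camera to world coordinates). Camera axes: x right, y down, z forward; pixel columns grow to the right and rows downward; lengths in mm; the calibration is good to about 2 mm. A picture is of the moment at which its call begins. camera_params takes no time and is no camera call.
- ctrl.finish_job(): hands the job in, once; it reports no verdict.
The state is a dict: "time": time; "joints": joint angles; "joint_vel": joint speeds; "tau": joint torques, N m; "position": TCP position; "orientation": TCP orientation; "force": force on the tool from outside, world axes, zero at the start; "torque": the same for the moment, N m; "gripper_width": finger opening in mm.
Only numpy, scipy, OpenCV 4.12 (cv2) and the standard library are available. Lean on these libraries where they do the work, as an engineer would, in place of code of your own. Each camera call takes 0.05 s, during which the arm holds its last target.

## Working session

There is one attempt and no reset: what is moved stays moved. The work goes in short steps, Python scripts to look and compute and a tool call to move; the robot and the scene stay as the last step left them, time stands still between calls to the robot, and variables do not carry over. Pictures are saved under pics/ and viewed, and the job is handed in when it is done.

Besides the shell and the picture viewer there is one more tool, called as name(argument=value, ...) on one line, values as JSON. servo_tool: Moves the arm, as the interface text tells. Its arguments: {"type":"object","properties":{"rows":{"type":"string"},"force":{"type":"number"}},"required":["rows"]}

```bash
mkdir -p pics; python3 - <<'E'
from cell import ctrl, imaging
import cv2
for n in("scene","top"):
    im=imaging.capture(n); cv2.imwrite(f"pics/{n}0.png",im[:,:,::-1])
    p=imaging.camera_params(n); print(n,p["mtx"],p["dist"],p["world_from_camera"])
s=ctrl.observe(); print(s)
E
```

```text
scene [[402.43905076   0.         321.59969533]
 [  0.         402.43905076 198.09116975]
 [  0.           0.           1.        ]] [-0.07085563  0.          0.          0.          0.        ] [[ 1.86823080e-01  5.97448480e-01 -7.79841298e-01  1.37301672e+03]
 [ 9.82276442e-01 -1.01346003e-01  1.57676818e-01 -2.73247211e+02]
 [ 1.51699770e-02 -7.95477405e-01 -6.05793340e-01  8.05348533e+02]
 [ 0.00000000e+00  0.00000000e+00  0.00000000e+00  1.00000000e+00]]
top [[504.81030376   0.         310.5898909 ]
 [  0.         504.81030376 202.66670121]
 [  0.           0.           1.        ]] [-0.12738273  0.          0.          0.          0.        ] [[ 1.87247859e-02 -9.93440255e-01  1.12808874e-01  3.05612377e+02]
 [-9.99616319e-01 -1.62980244e-02  2.23961825e-02 -9.14721642e+01]
 [-2.04107074e-02 -1.13184955e-01 -9.93364268e-01  1.63821690e+03]
 [ 0.00000000e+00  0.00000000e+00  0.00000000e+00  1.00000000e+00]]
{'time': 0.1, 'joints': array([ 6.42966623e+01,  6.67208589e+00,  8.26315749e+01,  1.26014783e-03,
        9.07565398e+01, -2.16491717e+00]), 'joint_vel': array([-0.01099828, -0.07697286, -0.09554405,  0.02007544, -0.04615407,
       -0.04049569]), 'tau': array([ 2.51408244e-03, -7.22900677e+01, -6.23864150e+01,  7.82281626e-02,
        2.28460087e-02, -1.02206136e-04]), 'position': array([269.48489283, 618.67494635, 217.97437724]), 'orientation': array([[ 3.99363423e-01,  9.16792578e-01, -4.75516276e-04],
       [ 9.16792101e-01, -3.99363701e-01, -9.37196486e-04],
       [-1.04911872e-03, -6.16675688e-05, -9.99999448e-01]]), 'force': array([ 0.05286245, -0.57877916,  0.72659695]), 'torque': array([ 0.02196547, -0.01542422, -0.04356942]), 'gripper_width': 93.19882531264884}
```

View pics/scene0.png

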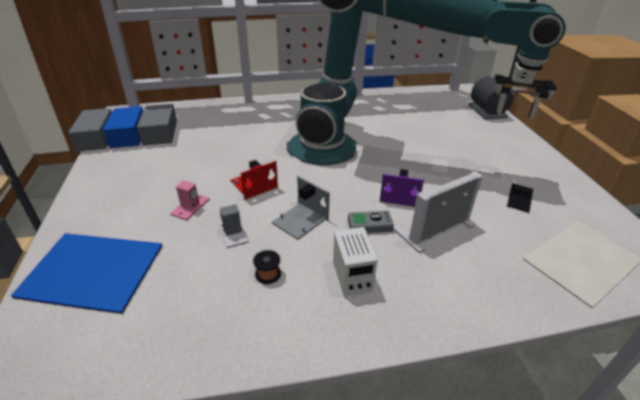

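View pics/top0.png

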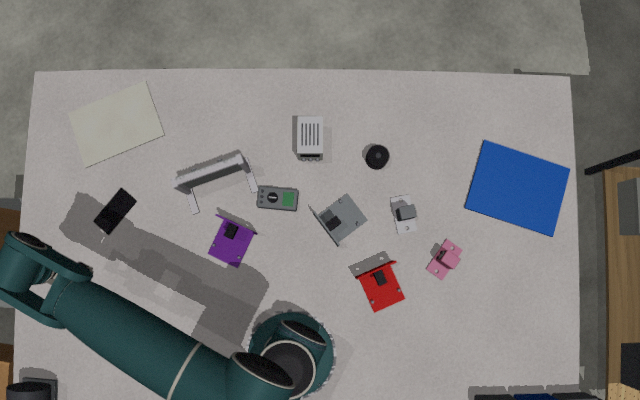

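```bash
python3 - <<'E'
import cv2,numpy as np
a=cv2.imread("pics/scene0.png");b=cv2.imread("pics/top0.png")
cv2.imwrite("pics/c1.png",cv2.resize(a[140:260,370:530],None,fx=5,fy=5,interpolation=2))
cv2.imwrite("pics/c2.png",cv2.resize(b[140:220,165:305],None,fx=5.6,fy=5.6,interpolation=2))
cv2.imwrite("pics/c3.png",cv2.resize(a[160:280,200:360],None,fx=5,fy=5,interpolation=2))
cv2.imwrite("pics/c4.png",cv2.resize(b[180:250,300:420],None,fx=6.6,fy=6.6,interpolation=2))
E
```

```text
(no output)
```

View pics/c1.png

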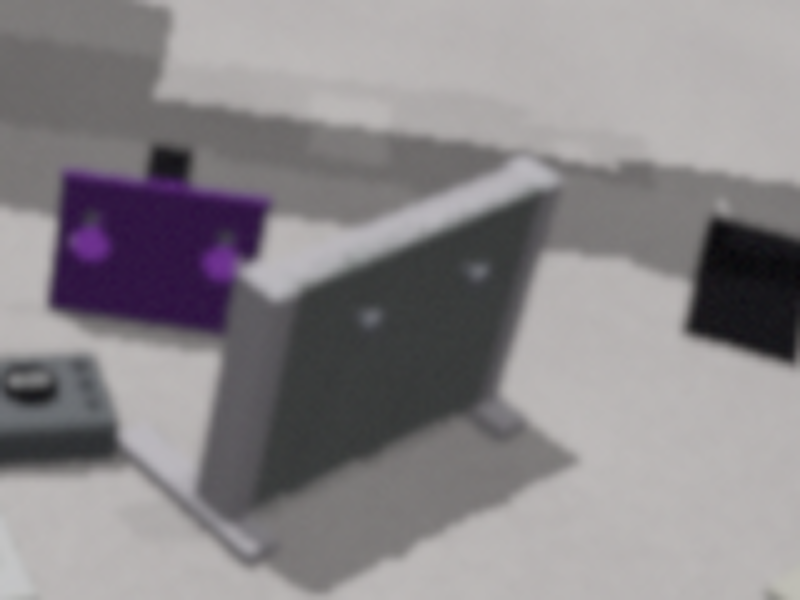

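View pics/c2.png

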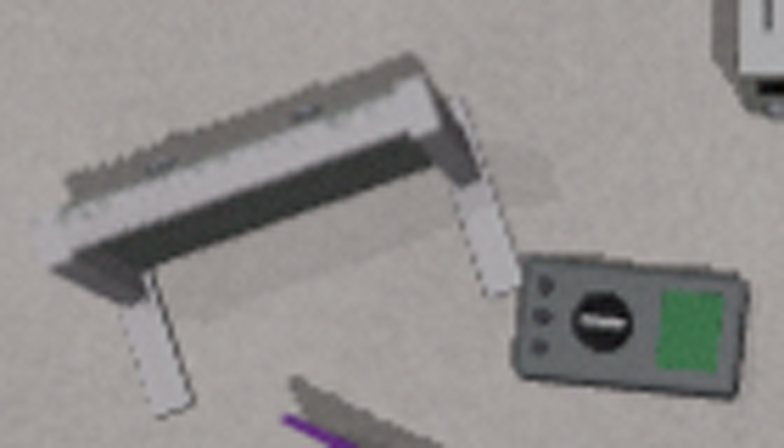

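View pics/c3.png

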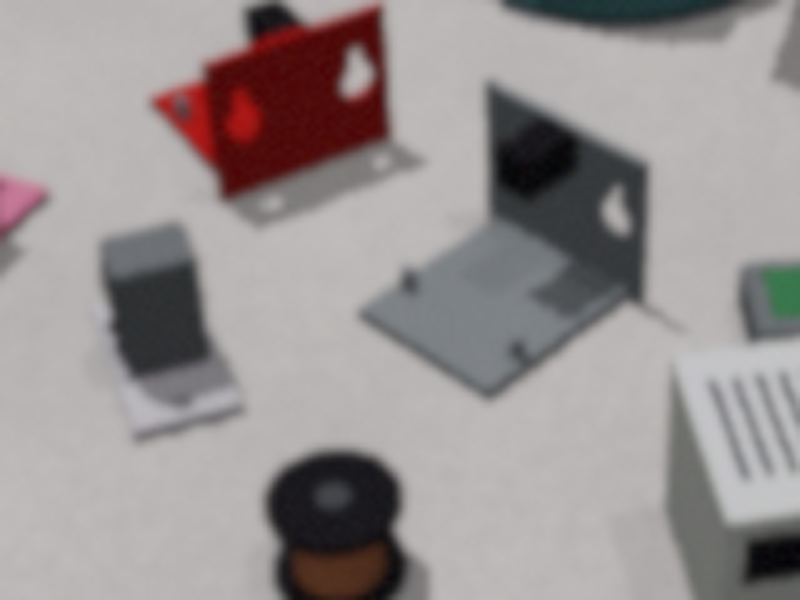

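View pics/c4.png

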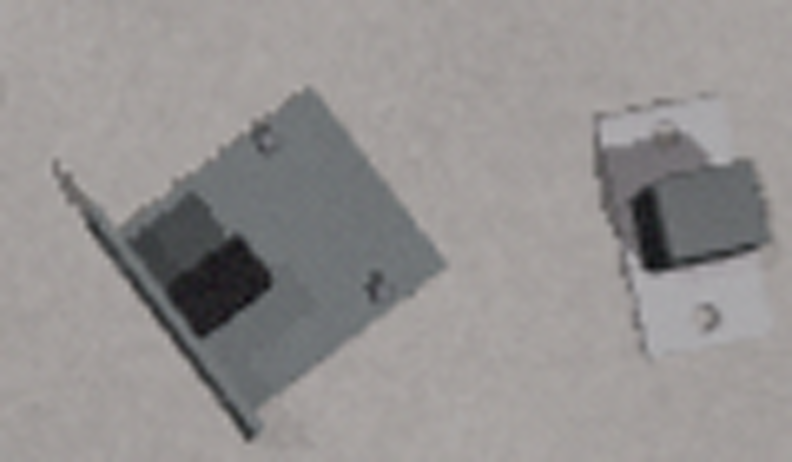

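Candidates: brackets are the grey one (top 340,218 / scene 303,208), the purple one (top 232,238 / scene 402,190) and the red one (top 378,285 / scene 257,180). I choose grey. Meters are the grey one (top 404,213 / scene 233,222) and the pink one (top 445,260 / scene 188,200). I choose grey. In the crops, the board front with its studs faces away from the robot, and the grey meter's dial points right in the top image (-Y).

```bash
cat > h.py <<'E'
import numpy as np,cv2
from scipy.optimize import least_squares
from cell import ctrl, imaging
P={n:imaging.camera_params(n) for n in("scene","top")}
def proj(n,X):
    p=P[n];W=np.array(p["world_from_camera"]);R=W[:3,:3].T;t=-R@W[:3,3]
    return cv2.projectPoints(np.asarray(X,float).reshape(-1,1,3),cv2.Rodrigues(R)[0],t,np.array(p["mtx"]),np.array(p["dist"]))[0].reshape(-1,2)
def ray(n,uv,z):
    p=P[n];W=np.array(p["world_from_camera"])
    q=cv2.undistortPoints(np.array(uv,float).reshape(-1,1,2),np.array(p["mtx"]),np.array(p["dist"])).reshape(-1,2)
    d=np.c_[q,np.ones(len(q))]@W[:3,:3].T
    return W[:3,3]+d*((z-W[2,3])/d[:,2])[:,None]
def place(pose,L):
    x,y,z,a=pose;c,s=np.cos(a),np.sin(a);L=np.asarray(L,float)
    return L@np.array([[c,s,0],[-s,c,0],[0,0,1]])+[x,y,z]
def fit(pose0,picks,z=0,free=3):
    # picks: list (cam,local3,uv)
    def f(v):
        r=[]
        for n,L,uv in picks: r.append(proj(n,place((v[0],v[1],z,v[2]),[L]))[0]-uv)
        return np.ravel(r)
    s=least_squares(f,[pose0[0],pose0[1],pose0[3]],x_scale=[10,10,.05],loss="soft_l1")
    return (s.x[0],s.x[1],z,s.x[2]),f(s.x).reshape(-1,2)
def crop(im,x0,y0,w,h,s,name):
    cv2.imwrite(name,cv2.resize(im[y0:y0+h,x0:x0+w],None,fx=s,fy=s,interpolation=cv2.INTER_CUBIC))
def c2p(uv,x0,y0,s): return np.array([x0+(uv[0]+.5)/s-.5,y0+(uv[1]+.5)/s-.5])
def refine(pose0,edges,imgs,z=0,half=3.0,it=6,verbose=0):
    """edges: (cam,A,B) local segments; fit to max gradient along normal"""
    pose=np.array(pose0,float)
    G={n:cv2.GaussianBlur(imgs[n].astype(np.float32),(0,0),0.7) for n in imgs}
    for k in range(it):
        obs=[]
        hw=half if k<3 else half/1.5
        for ei,(n,A,B) in enumerate(edges):
            Ls=np.linspace(A,B,24)[2:-2]
            uv=proj(n,place(pose,Ls)); t=uv[-1]-uv[0];t/=np.linalg.norm(t);nn=np.array([-t[1],t[0]])
            ss=np.arange(-hw,hw+.01,.2)
            q=uv[:,None,:]+ss[None,:,None]*nn
            v=cv2.remap(G[n],q[...,0].astype(np.float32),q[...,1].astype(np.float32),cv2.INTER_CUBIC)
            # use mean profile per edge section of 5
            g=np.linalg.norm(np.gradient(v,axis=1),axis=2)
            for b in range(0,20,5):
                gm=g[b:b+5].mean(0); w=gm**2*np.exp(-(ss/hw)**2); j=int(np.argmax(w[1:-1]))+1
                a_,b_,c_=w[j-1:j+2]; d=ss[j]+.2*.5*(a_-c_)/(a_-2*b_+c_+1e-12)
                if gm[j]<2: continue
                obs.append((ei,n,Ls[b+2],nn,uv[b+2]+d*nn))
        def f(x):
            return np.array([ (proj(n,place((x[0],x[1],z,x[2]),[L]))[0]-o)@nn for _,n,L,nn,o in obs])
        s=least_squares(f,[pose[0],pose[1],pose[3]],x_scale=[10,10,.05],loss="soft_l1",f_scale=.3)
        pose=np.array([s.x[0],s.x[1],z,s.x[2]])
    if verbose:
        r=f(s.x)
        for ei in range(len(edges)):
            print(ei,edges[ei][0],np.round([r[i] for i in range(len(obs)) if obs[i][0]==ei],2))
    print("rms px",np.sqrt((f(s.x)**2).mean()))
    return pose
def draw(im,n,pose,segs,s,x0,y0,w,h,name):
    o=cv2.resize(im[y0:y0+h,x0:x0+w],None,fx=s,fy=s,interpolation=cv2.INTER_CUBIC)
    for A,B in segs:
        q=(proj(n,place(pose,[A,B]))-[x0,y0]+.5)*s-.5
        cv2.line(o,tuple(np.int32(np.round(q[0]*16))),tuple(np.int32(np.round(q[1]*16))),(0,0,255),1,cv2.LINE_AA,4)
    cv2.imwrite(name,o)
E
python3 - <<'E'
from h import *
top=cv2.imread("pics/top0.png")
c=lambda u:c2p(u,300,180,6.6)
pk=[("top",(-65,-55,8),c((310,90))),("top",(-65,55,8),c((447,266))),("top",(65,-65,108),c((55,163))),("top",(65,65,108),c((252,437)))]
b,r=fit((480,-120,0,np.radians(127)),pk);print(np.round(b,3),np.degrees(b[3]),r.round(2).tolist())
pk=[("top",(-32,60,8),c((770,335))),("top",(32,60,8),c((650,353))),("top",(32,-60,8),c((597,118))),("top",(-32,-60,8),c((720,97)))]
m,r=fit((480,-300,0,np.radians(104)),pk);print(np.round(m,3),np.degrees(m[3]),r.round(2).tolist())
c=lambda u:c2p(u,165,140,5.6)
pk=[("top",(90,92,12),c((490,295))),("top",(90,116,12),c((520,285))),("top",(90,-92,12),c((190,405))),("top",(90,-116,12),c((160,415)))]
d,r=fit((600,150,0,np.radians(201)),pk);print(np.round(d,3),np.degrees(d[3]),r.round(2).tolist())
np.savez("p0.npz",b=b,m=m,d=d)
sc=cv2.imread("pics/scene0.png")
bx=lambda x0,x1,y0,y1,z0,z1:[((a,b_,c_),(d_,e,f)) for (a,b_,c_) in [(i,j,k) for i in(x0,x1) for j in (y0,y1) for k in (z0,z1)] for (d_,e,f) in [(i,j,k) for i in(x0,x1) for j in (y0,y1) for k in (z0,z1)] if ((a!=d_)+(b_!=e)+(c_!=f))==1]
S=dict(b=bx(-65,59,-55,55,0,8)+bx(59,65,-65,65,0,108)+bx(15,59,-14,14,78,108),m=bx(-32,32,-60,60,0,8)+bx(-25,25,-20,20,8,88),
 d=bx(-6,6,-110,110,0,175)+bx(-30,90,92,116,0,12)+bx(-30,90,-116,-92,0,12)+[((-20,y,z),(-6,y,z)) for y in(42,-42) for z in(130,138,146)])
draw(top,"top",b,S["b"],6,300,180,120,80,"pics/d1.png");draw(sc,"scene",b,S["b"],8,265,170,80,70,"pics/d2.png")
draw(sc,"scene",d,S["d"],6,390,160,110,95,"pics/d3.png");draw(top,"top",d,S["d"],7,165,140,110,80,"pics/d4.png")
draw(sc,"scene",m,S["m"],10,210,195,50,55,"pics/d5.png");draw(top,"top",m,S["m"],10,380,185,50,55,"pics/d6.png")
a=cv2.imread("pics/d1.png");
def pair(x,y,o):
    a,b=cv2.imread(x),cv2.imread(y);h=max(a.shape[0],b.shape[0])
    p=lambda i:cv2.copyMakeBorder(i,0,h-i.shape[0],0,0,0)
    i=np.hstack([p(a),p(b)]);f=min(1,800/i.shape[1],600/i.shape[0]);cv2.imwrite(o,cv2.resize(i,None,fx=f,fy=f))
pair("pics/d1.png","pics/d2.png","pics/e1.png");pair("pics/d3.png","pics/d4.png","pics/e2.png");pair("pics/d5.png","pics/d6.png","pics/e3.png")
E
```

```text
[ 442.62  -152.418    0.       2.212] 126.72561435446413 [[0.14, -0.59], [-0.6, 0.08], [4.01, 6.09], [-0.77, -0.7]]
[ 459.542 -356.075    0.       1.776] 101.73610202093231 [[0.38, -0.32], [-0.7, 0.69], [-0.13, 0.08], [0.38, -0.38]]
[571.674 256.161   0.      3.506] 200.85508670802045 [[-0.42, 0.29], [1.14, -0.41], [0.39, -0.29], [-1.09, 0.4]]
```

View pics/e1.png

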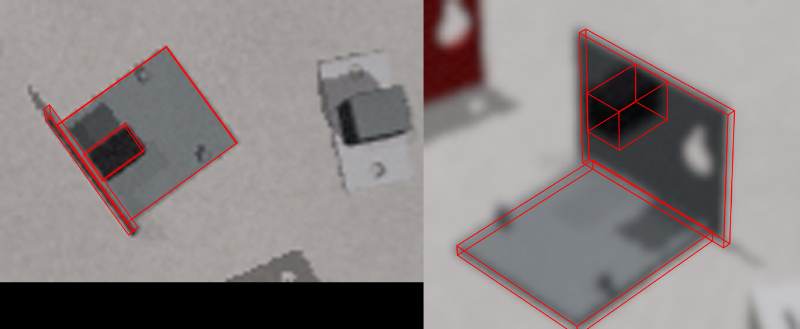

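View pics/e2.png

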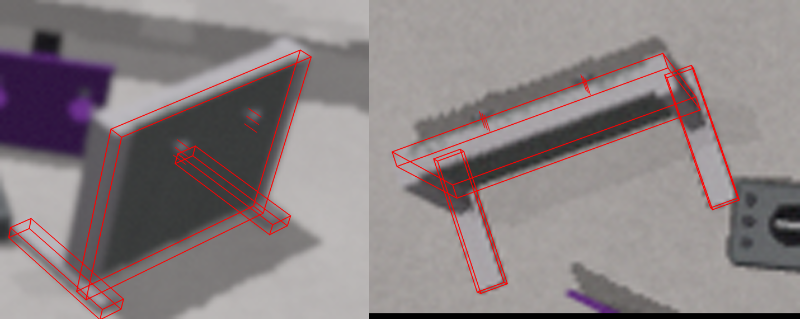

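View pics/e3.png

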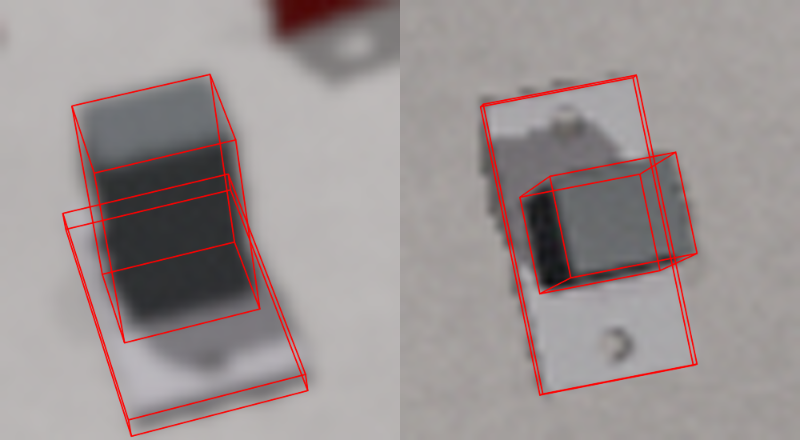

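```bash
cat > f1.py <<'E'
from h import *
import sys
Z=np.load("p0.npz");top=cv2.imread("pics/top0.png");sc=cv2.imread("pics/scene0.png");I=dict(top=top,scene=sc)
bx=lambda x0,x1,y0,y1,z0,z1:[((a,b_,c_),(d_,e,f)) for (a,b_,c_) in [(i,j,k) for i in(x0,x1) for j in (y0,y1) for k in (z0,z1)] for (d_,e,f) in [(i,j,k) for i in(x0,x1) for j in (y0,y1) for k in (z0,z1)] if ((a!=d_)+(b_!=e)+(c_!=f))==1]
bt=[((-65,-55,8),(-65,55,8)),((-65,-55,8),(40,-55,8)),((-65,55,8),(55,55,8)),((15,-14,108),(15,14,108)),((15,14,108),(59,14,108)),((15,-14,108),(59,-14,108))]
bs=[((-65,-55,8),(59,-55,8)),((59,65,30),(59,65,108)),((59,-65,108),(59,65,108)),((59,-65,20),(59,-65,108)),((-65,-55,0),(-65,55,0)),((-65,55,0),(50,55,0))]
mt=[((-32,-60,8),(-32,-25,8)),((-32,25,8),(-32,60,8)),((-32,60,8),(32,60,8)),((-32,-60,8),(32,-60,8)),((32,-60,8),(32,60,8)),((25,-20,88),(25,20,88))]
ms=[((-32,-60,0),(-32,60,0)),((-32,60,0),(32,60,0)) if 0 else ((32,-60,0),(-32,-60,0)),((-25,-20,88),(-25,20,88)),((25,-20,88),(-25,-20,88)),((25,20,88),(25,-20,88))]
dt=[((40,92,12),(90,92,12)),((30,116,12),(90,116,12)),((45,-92,12),(90,-92,12)),((45,-116,12),(90,-116,12)),((90,92,12),(90,116,12)),((90,-116,12),(90,-92,12))]
for k,et,es in(("b",bt,bs),("m",mt,ms),("d",dt,[])):
    for nm,E in(("top",[("top",)+e for e in et]),("scene",[("scene",)+e for e in es]),("both",[("top",)+e for e in et]+[("scene",)+e for e in es])):
        if not E: continue
        p=refine(Z[k],E,I,verbose=nm!="both");print(k,nm,p[:2].round(2),np.degrees(p[3]).round(2))
E
python3 f1.py
python3 - <<'E'
from h import *
top=cv2.imread("pics/top0.png");sc=cv2.imread("pics/scene0.png")
crop(sc,405,165,80,90,8,"pics/g1.png");crop(top,170,145,95,70,8,"pics/g2.png")
E
```

```text
0 top [ 0.18  0.22 -0.07 -0.03]
1 top [-0.14 -0.42 -0.49 -0.46]
2 top [0.25 0.12 0.1  0.07]
3 top [-0.08 -0.15  0.   -0.01]
4 top [0.29 0.32 0.27 0.16]
5 top [ 0.09 -0.18 -0.1  -0.38]
rms px 0.23495027522167417
b top [ 442.17 -154.37] 129.02
0 scene [-0.36 -0.78 -0.5  -0.78]
1 scene [-0.57  0.24  0.14  0.06]
2 scene [-0.4   0.29  0.04 -0.37]
3 scene [-0.27 -0.12  0.04  0.2 ]
4 scene [ 0.09  0.07 -0.04  0.06]
5 scene [1.79 2.09 1.81 1.41]
rms px 0.7999480868670815
b scene [ 441.07 -151.7 ] 128.36
rms px 0.6413436963460419
b both [ 441.2  -153.41] 127.95
0 top [-1.94]
1 top [-0.27]
2 top [ 0.06 -1.98]
3 top [ 0.61  0.14 -0.02 -0.15]
4 top [-0.39 -0.71  1.84 -0.18]
5 top [0.58 0.36 0.17 0.22]
rms px 0.8946606773858544
m top [ 458.78 -355.61] 106.89
0 scene [-1.81 -1.71]
1 scene [-0.08 -0.11  0.26  0.53]
2 scene [ 0.27 -0.07  0.39  0.06]
3 scene [-0.5  -0.15 -0.07  0.18]
4 scene [-0.43 -0.13  0.41 -0.01]
rms px 0.6445021337401226
m scene [ 457.52 -356.44] 97.54
rms px 0.6680971158424819
m both [ 458.24 -356.28] 103.43
0 top [0.46 0.5  0.46 0.44]
1 top [-0.65 -0.7  -0.64 -0.29]
2 top [-0.45 -0.46 -0.46 -0.45]
3 top [0.61 0.57 0.42 0.41]
4 top [ 0.07  0.03 -0.11 -0.03]
5 top [-0.04  0.02 -0.03  0.07]
rms px 0.4166185685699497
d top [572.86 256.55] 200.68
rms px 0.4166185685699497
d both [572.86 256.55] 200.68
```

View pics/g1.png

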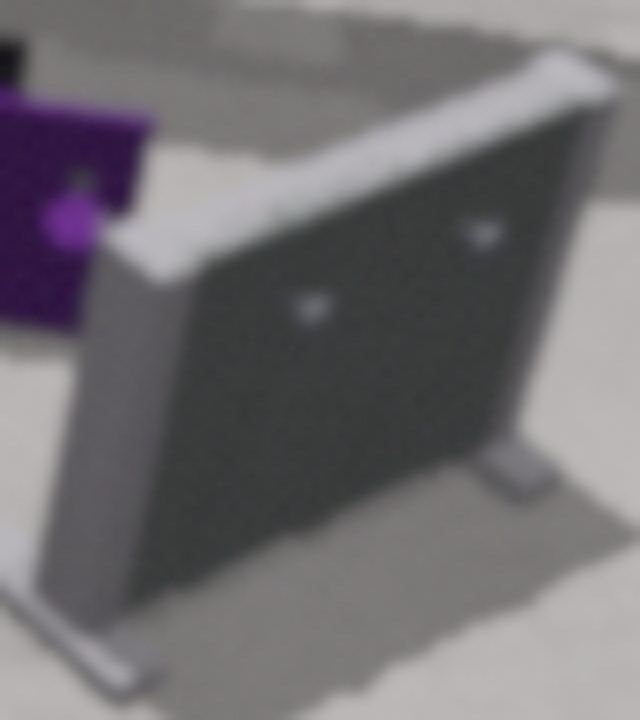

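View pics/g2.png

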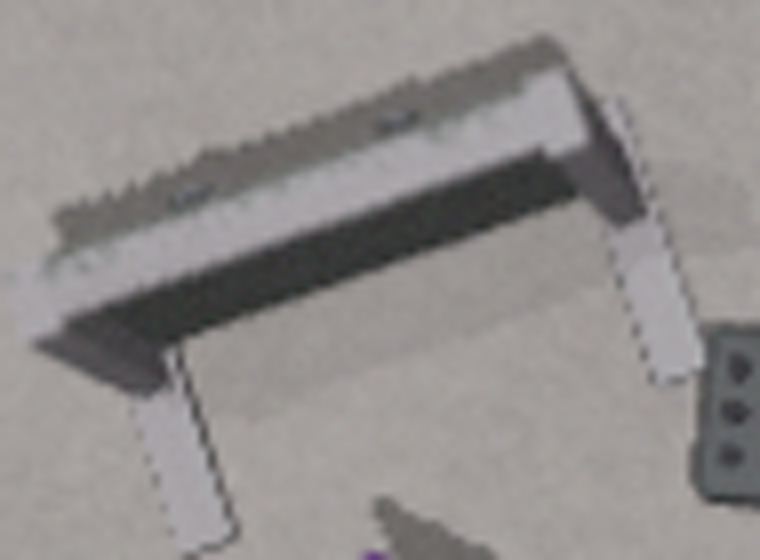

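```bash
cat >> h.py <<'E'
bx=lambda x0,x1,y0,y1,z0,z1:[((a,b_,c_),(d_,e,f)) for (a,b_,c_) in [(i,j,k) for i in(x0,x1) for j in (y0,y1) for k in (z0,z1)] for (d_,e,f) in [(i,j,k) for i in(x0,x1) for j in (y0,y1) for k in (z0,z1)] if ((a!=d_)+(b_!=e)+(c_!=f))==1]
def circ(c,r,ax,n=16):
    t=np.linspace(0,2*np.pi,n+1);o=[(np.cos(a)*r,np.sin(a)*r) for a in t]
    P_=[(c[0],c[1]+u,c[2]+v) if ax=='x' else (c[0]+u,c[1]+v,c[2]) for u,v in o]
    return list(zip(P_[:-1],P_[1:]))
SB=bx(-65,59,-55,55,0,8)+bx(59,65,-65,65,0,108)+bx(15,59,-14,14,78,108)+circ((-30,46,24),5,'z')+circ((-30,-46,24),5,'z')+circ((-30,46,8),5,'z')+circ((-30,-46,8),5,'z')+circ((59,42,56),12,'x')+circ((59,-42,56),12,'x')
SM=bx(-32,32,-60,60,0,8)+bx(-25,25,-20,20,8,88)+circ((0,46,8),6.5,'z')+circ((0,-46,8),6.5,'z')
SD=bx(-6,6,-110,110,0,175)+bx(-30,90,92,116,0,12)+bx(-30,90,-116,-92,0,12)+sum([circ((x,y,138),8,'x') for y in(42,-42) for x in(-20,-15)],[])
def pair(x,y,o):
    a,b=cv2.imread(x),cv2.imread(y);h=max(a.shape[0],b.shape[0])
    p=lambda i:cv2.copyMakeBorder(i,0,h-i.shape[0],0,0,cv2.BORDER_CONSTANT)
    i=np.hstack([p(a),p(b)]);f=min(1,800/i.shape[1],600/i.shape[0]);cv2.imwrite(o,cv2.resize(i,None,fx=f,fy=f,interpolation=cv2.INTER_AREA))
E
python3 - <<'E'
from h import *
top=cv2.imread("pics/top0.png");sc=cv2.imread("pics/scene0.png")
d=(572.86,256.55,0,np.radians(200.68))
draw(sc,"scene",d,SD,8,395,165,95,90,"pics/i1.png");draw(top,"top",d,SD,8,168,140,98,75,"pics/i2.png")
b=(441.6,-153.4,0,np.radians(128.5));m=(458.2,-356.3,0,np.radians(102))
draw(sc,"scene",b,SB,8,265,170,80,75,"pics/i3.png");draw(top,"top",b,SB,8,300,185,75,70,"pics/i4.png");pair("pics/i3.png","pics/i4.png","pics/i5.png")
draw(sc,"scene",m,SM,9,210,195,50,60,"pics/i3.png");draw(top,"top",m,SM,9,380,185,48,60,"pics/i4.png");pair("pics/i3.png","pics/i4.png","pics/i6.png")
E
```

```text
(no output)
```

View pics/i1.png

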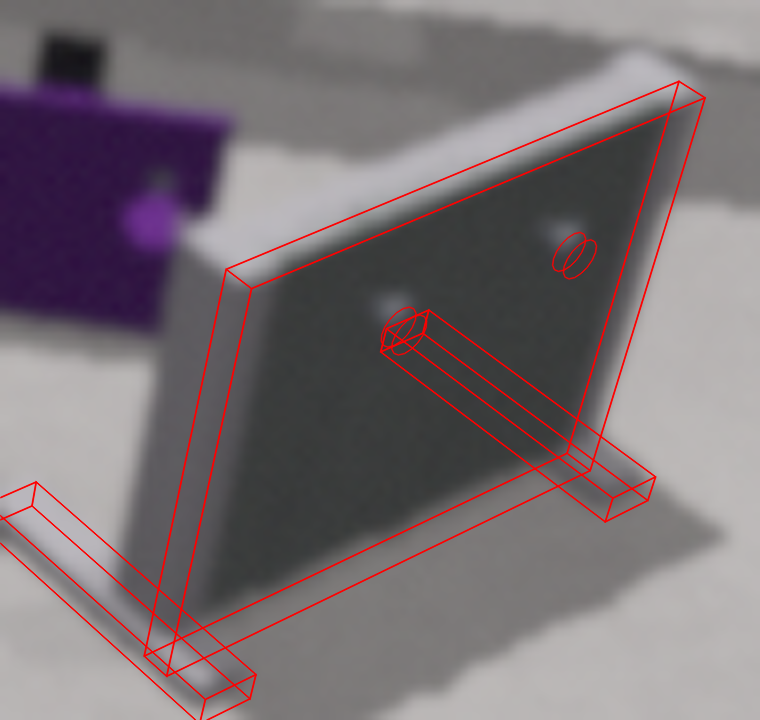

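View pics/i2.png

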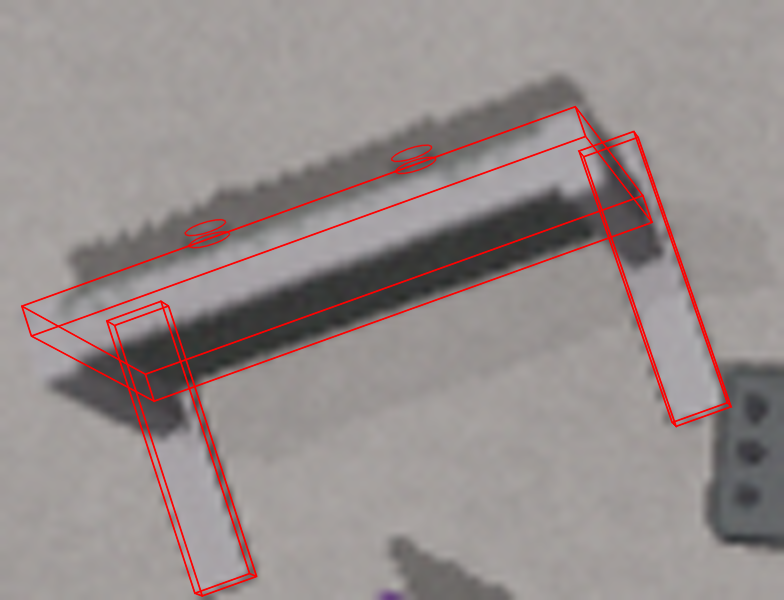

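View pics/i5.png

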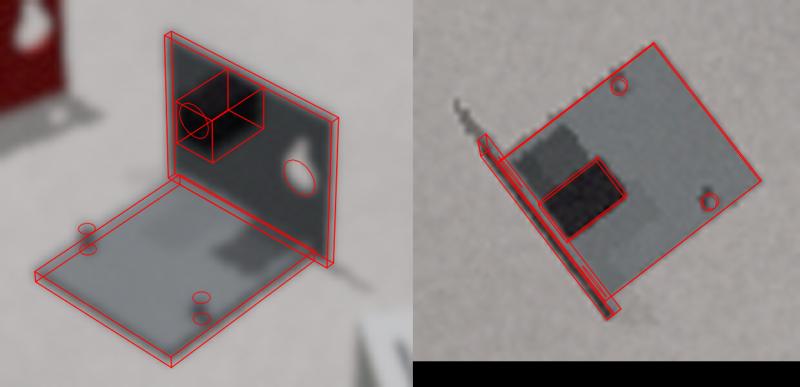

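View pics/i6.png

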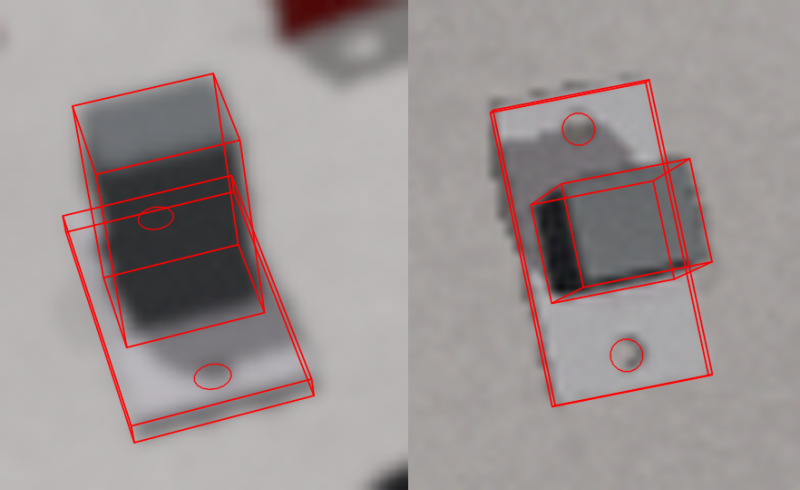

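Both cameras agree to about 2 mm on the bracket: centre (441.6,-153.6), yaw 128.6°. The board is at (572.9,256.6), yaw 200.7°, and the predicted stud heads match both pictures. The meter is at about (458,-356), yaw 102°. Next I travel to above the bracket grip.

```bash
cat > t.py <<'E'
# tracker: commanded pose
import json,sys,os,numpy as np
F="cmd.json"
def load(): return json.load(open(F)) if os.path.exists(F) else dict(p=[269.565,618.843,218.646],yaw=66.463)
def axes(yaw):
    a=np.radians(yaw);return np.array([[np.cos(a),np.sin(a),0],[np.sin(a),-np.cos(a),0],[0,0,-1]])
def applied(tx,ty,tz,r):
    c=load();A=axes(c["yaw"]);c["p"]=(np.array(c["p"])+200*(np.array([tx,ty,tz])@A)).tolist();c["yaw"]-=np.degrees(2*r);json.dump(c,open(F,"w"));return c
def want(x,y,z,yaw=None):
    c=load();A=axes(c["yaw"]);d=A@(np.array([x,y,z])-c["p"])/200
    return d.round(4),None if yaw is None else round(np.radians(c["yaw"]-yaw)/2,4)
E
python3 -c "
from t import *
print(want(422.3,-129.4,218.6,38.6))"
```

```text
(array([-3.1250e+00,  2.1942e+00,  2.0000e-04]), np.float64(0.2432))
```

servo_tool(rows="-0.15 0.10 0 0 1; -0.4 0.28 0 0 1; -0.6 0.42 0 0 1; -0.8 0.56 0 0 1")

```text
time: 0.6
position: [308.3, 425.8, 218.3]
orientation: [[0.399, 0.917, -0.0], [0.917, -0.399, -0.0], [-0.0, -0.0, -1.0]]
force: [0.5, -0.5, 0.3]
gripper_width: 93.2
```

servo_tool(rows="-0.2 0.14 0 0 1; -0.4 0.28 0 0 1; -0.6 0.42 0 0 1; -0.8 0.56 0 0 1")

```text
time: 1.1
position: [347.0, 234.5, 218.5]
orientation: [[0.399, 0.917, 0.0], [0.917, -0.399, -0.0], [-0.0, 0.0, -1.0]]
force: [1.1, -0.2, 0.3]
gripper_width: 93.0
```

servo_tool(rows="-0.2 0.14 0 0 1; -0.4 0.28 0 0 1; -0.6 0.42 0 0 1; -0.8 0.56 0 0 1")

```text
time: 1.6
position: [385.8, 43.0, 218.6]
orientation: [[0.399, 0.917, 0.0], [0.917, -0.399, 0.0], [0.0, 0.0, -1.0]]
force: [0.4, 0.6, 0.3]
gripper_width: 92.7
```

servo_tool(rows="-0.18 0.13 0 0.07 1; -0.36 0.26 0 0.14 1; -0.55 0.39 0 0.21 1; -0.725 0.514 0 0.243 1; -0.725 0.514 0 0.243 1; -0.725 0.514 0 0.243 1")

```text
time: 2.35
position: [422.1, -129.1, 218.4]
orientation: [[0.781, 0.624, -0.0], [0.624, -0.781, 0.0], [-0.0, -0.001, -1.0]]
force: [0.6, 1.0, -0.4]
gripper_width: 93.1
```

```bash
python3 - <<'E'
from t import *
for i in range(3): applied(-.8,.56,0,0)
print(applied(-.725,.514,0,.243))
from h import *
I={n:imaging.capture(n) [:,:,::-1].copy() for n in("top","scene")}
for n in I: cv2.imwrite(f"pics/{n}1.png",I[n])
b=(441.6,-153.4,0,np.radians(128.5))
draw(I["scene"],"scene",b,SB,7,255,130,100,120,"pics/j1.png");draw(I["top"],"top",b,SB,8,290,170,90,90,"pics/j2.png");pair("pics/j1.png","pics/j2.png","pics/j.png")
s=ctrl.observe();print(s["position"],s["time"],s["joints"].round(1))
E
```

```text
{'p': [422.26963703081617, -129.38940629451943, 218.646], 'yaw': np.float64(38.617251156641984)}
[ 422.19415273 -128.5675706   218.67251165] 2.45 [-20.3 -23.6 109.6   0.   94.  -59. ]
```

View pics/j.png

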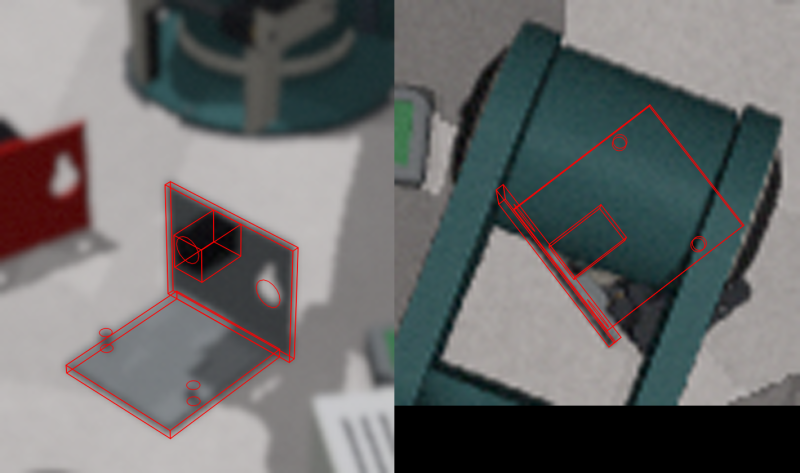

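The scene view shows the open gripper above the grey bracket, with the finger shadow over the block. The arm hides the top camera's view. I descend and grip.

servo_tool(rows="0 0 0.15 0 1; 0 0 0.4 0 1; 0 0 0.6 0 1; 0 0 0.7 0 1; 0 0 0.715 0 1; 0 0 0.715 0 1; 0 0 0.715 0 0.2; 0 0 0.715 0 0.1; 0 0 0.715 0 0; 0 0 0.715 0 0; 0 0 0.715 0 0; 0 0 0.715 0 0; 0 0 0.715 0 0", force=35)

```text
time: 4.08
position: [422.0, -129.6, 75.7]
orientation: [[0.781, 0.624, -0.001], [0.624, -0.781, -0.0], [-0.001, -0.0, -1.0]]
force: [1.4, 0.4, -5.1]
gripper_width: 28.0
```

```bash
python3 - <<'E'
from t import *
print(applied(0,0,.715,0))
from h import *
I={n:imaging.capture(n) [:,:,::-1].copy() for n in("scene",)}
for n in I: cv2.imwrite(f"pics/{n}2.png",I[n])
crop(I["scene"],245,110,120,120,5,"pics/k.png")
s=ctrl.observe();print(s["position"],s["time"],s["gripper_width"],s["force"])
E
```

```text
{'p': [422.26963703081617, -129.38940629451943, 75.64599999999999], 'yaw': np.float64(38.617251156641984)}
[ 422.07551669 -129.39014181   75.56618643] 4.125 27.86820134809727 [-3.32553224 -1.06023724  4.10288645]
```

View pics/k.png

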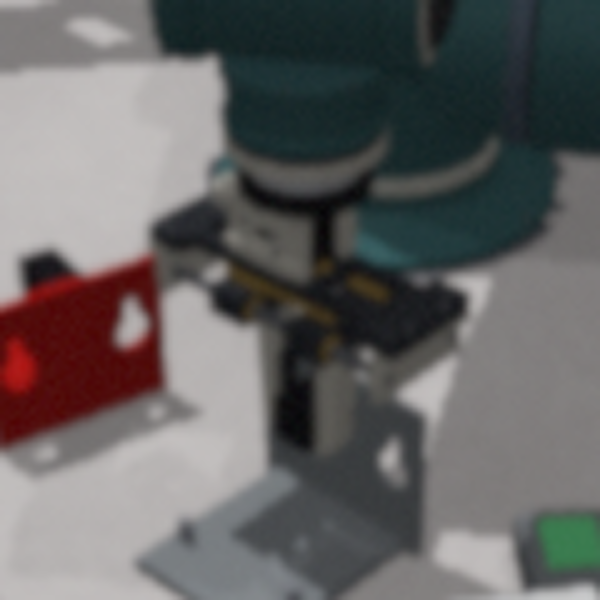

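servo_tool(rows="0 0 -0.03 0 0; 0 0 -0.2 0 0; 0 0 -0.45 0 0; 0 0 -0.7 0 0; 0 0 -0.9 0 0; 0 0 -1 0 0; 0 0 -1 0 0")

```text
time: 5.0
position: [422.5, -129.4, 275.9]
orientation: [[0.781, 0.624, 0.001], [0.624, -0.781, -0.0], [0.001, 0.001, -1.0]]
force: [0.3, -0.1, -5.7]
gripper_width: 27.8
```

```bash
python3 - <<'E'
from t import *
print(applied(0,0,-1,0))
c=load();c0=dict(c)
print(want(653.8,287.1,275.6,110.7))
s=__import__("cell").ctrl.observe();print(s["position"],s["gripper_width"],s["force"])
E
```

```text
{'p': [422.26963703081617, -129.38940629451943, 275.64599999999996], 'yaw': np.float64(38.617251156641984)}
(array([ 2.2042e+00, -9.0460e-01,  2.0000e-04]), np.float64(-0.629))
[ 422.51972244 -129.43116542  275.90670557] 27.814108290847233 [ 0.26588242 -0.11302275 -5.65003004]
```

servo_tool(rows="0.15 -0.06 0 0 0; 0.4 -0.16 0 0 0; 0.65 -0.26 0 0 0; 0.9 -0.36 0 0 0")

```text
time: 5.5
position: [518.1, 40.9, 273.2]
orientation: [[0.781, 0.624, -0.003], [0.624, -0.781, -0.0], [-0.002, -0.002, -1.0]]
force: [0.6, -0.3, -4.5]
gripper_width: 27.3
```

servo_tool(rows="0.25 -0.1 0 0 0; 0.5 -0.2 0 0 0; 0.75 -0.3 0 0 0; 0.9 -0.36 0 0 0")

```text
time: 6.0
position: [613.9, 209.9, 272.2]
orientation: [[0.78, 0.625, -0.004], [0.625, -0.781, -0.001], [-0.004, -0.002, -1.0]]
force: [0.2, -0.8, -5.2]
gripper_width: 27.9
```

servo_tool(rows="0.1 -0.05 0 -0.05 0; 0.2 -0.1 0 -0.13 0; 0.3 -0.15 0 -0.21 0; 0.404 -0.185 0 -0.29 0; 0.404 -0.185 0 -0.37 0; 0.404 -0.185 0 -0.45 0; 0.404 -0.185 0 -0.53 0; 0.404 -0.185 0 -0.6 0; 0.404 -0.185 0 -0.629 0; 0.404 -0.185 0 -0.629 0; 0.404 -0.185 0 -0.629 0")

```text
time: 7.38
position: [653.5, 287.1, 274.2]
orientation: [[-0.352, 0.936, -0.002], [0.936, 0.352, -0.001], [-0.0, -0.002, -1.0]]
force: [0.9, -0.0, -5.1]
gripper_width: 27.8
```

```bash
python3 - <<'E'
from t import *
applied(.9,-.36,0,0);applied(.9,-.36,0,0);print(applied(.404,-.185,0,-.629))
from h import *
I={n:imaging.capture(n) [:,:,::-1].copy() for n in("scene","top")}
for n in I: cv2.imwrite(f"pics/{n}3.png",I[n])
s=ctrl.observe();print(s["position"],s["time"],s["gripper_width"],s["force"],s["joints"].round(1))
E
```

```text
{'p': [653.7162516468236, 287.1416304635946, 275.64599999999996], 'yaw': np.float64(110.69534178409954)}
[653.63701623 287.13050761 274.95819521] 7.475 27.827168589651176 [-0.99557068 -0.3015503  -5.38229265] [ 21.7  11.1  72.5   0.   96.5 -89. ]
```

View pics/scene3.png

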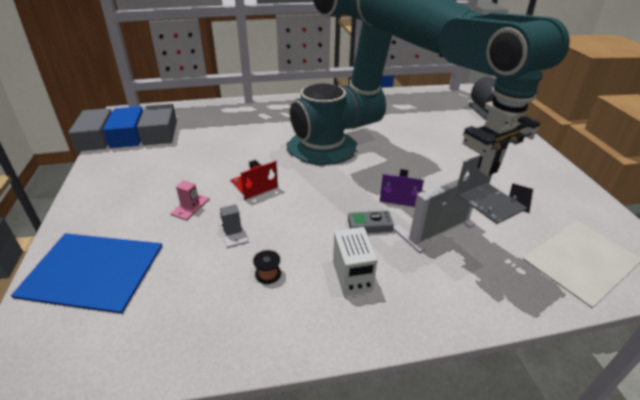

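View pics/top3.png

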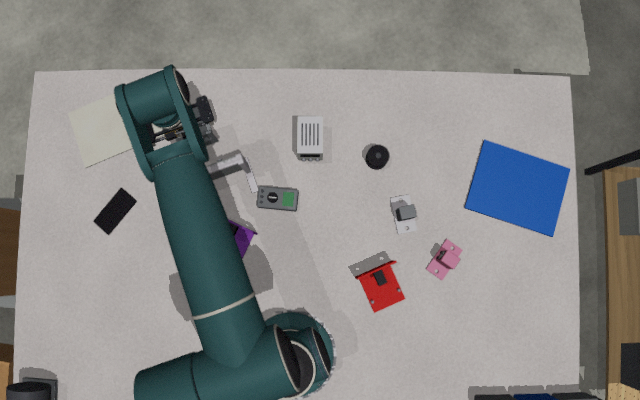

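servo_tool(rows="0 0 0.1 0 0; 0 0 0.3 0 0; 0 0 0.5 0 0; 0 0 0.57 0 0; 0 0 0.585 0 0; 0 0 0.585 0 0; 0 0 0.585 0 0; 0 0 0.585 0 0")

```text
time: 8.48
position: [654.0, 287.2, 159.6]
orientation: [[-0.353, 0.935, 0.001], [0.935, 0.353, 0.0], [-0.0, 0.001, -1.0]]
force: [-0.3, 0.7, -5.8]
gripper_width: 27.5
```

```bash
python3 - <<'E'
from t import *
print(applied(0,0,.585,0))
from h import *
I={n:imaging.capture(n) [:,:,::-1].copy() for n in("scene",)}
for n in I: cv2.imwrite(f"pics/{n}4.png",I[n])
s=ctrl.observe();p=s["position"];print(p,s["time"],s["gripper_width"],s["force"])
a=np.radians(200.7);z=p[2]-75.6
b=(p[0]-31*np.cos(a),p[1]-31*np.sin(a),z,a)
draw(I["scene"],"scene",b,SB,6,410,130,130,100,"pics/l.png")
d=(572.86,256.55,0,np.radians(200.68))
draw(I["scene"],"scene",d,SD,8,405,160,90,75,"pics/l2.png")
E
```

```text
{'p': [653.7162516468236, 287.1416304635946, 158.64599999999996], 'yaw': np.float64(110.69534178409954)}
[653.90245133 287.22190399 159.35894258] 8.525 27.78387369967209 [-0.31124732 -0.27853185 -6.07855201]
```

View pics/l.png

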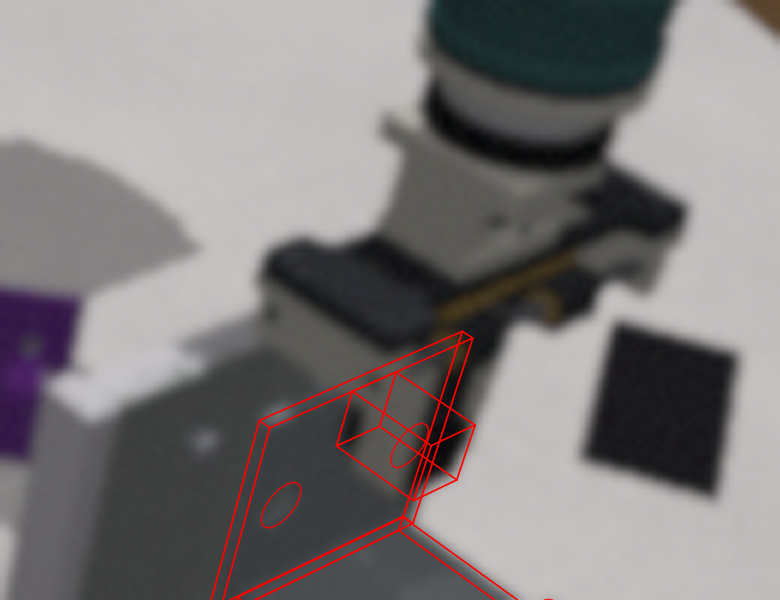

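View pics/l2.png

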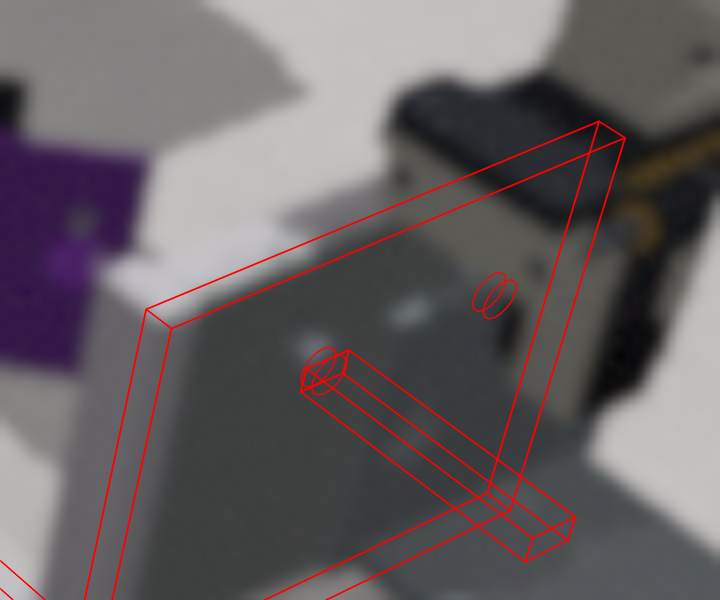

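```bash
python3 - <<'E'
from h import *
im=cv2.imread("pics/scene4.png")
im=np.clip((im.astype(float)/255)**.5*255*1.0,0,255).astype(np.uint8)
a=np.radians(200.7);p=[653.9,287.2];b=(p[0]-31*np.cos(a),p[1]-31*np.sin(a),159.3-75.6,a)
crop(im,430,175,100,85,8,"pics/n1.png");draw(im,"scene",b,SB,8,430,175,100,85,"pics/n2.png")
E
```

```text
(no output)
```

View pics/n1.png

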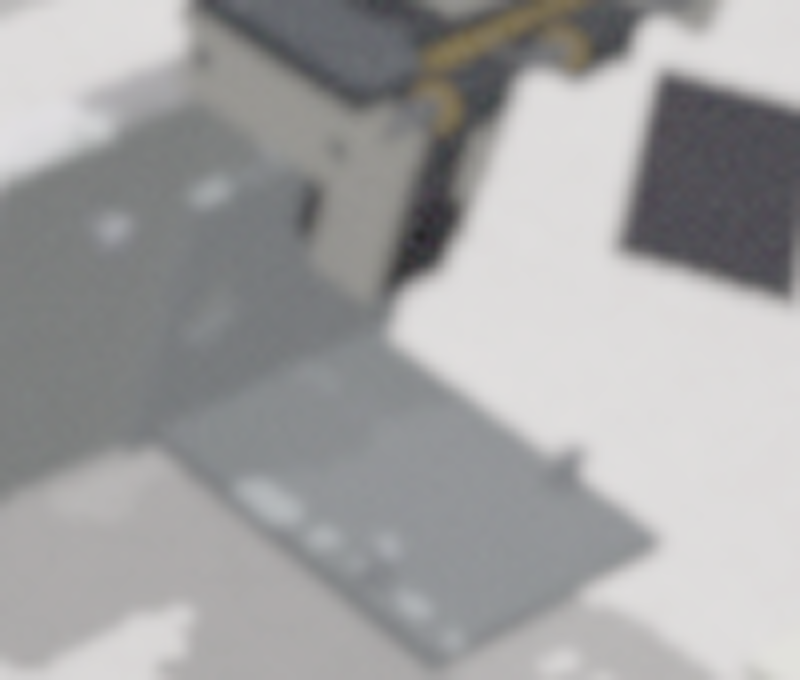

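View pics/n2.png

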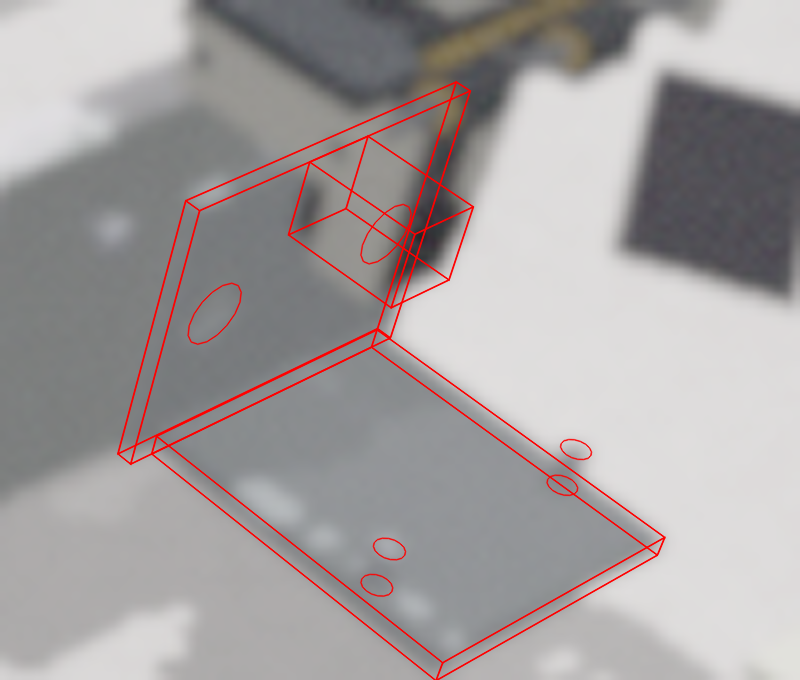

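```bash
python3 - <<'E'
from h import *
im=cv2.imread("pics/scene4.png");sc=cv2.imread("pics/scene0.png")
a=np.radians(200.7);p=[653.9,287.2];z=159.3-75.6;b=(p[0]-31*np.cos(a),p[1]-31*np.sin(a),z,a)
E=[("scene",(-65,-55,8),(-65,55,8)),("scene",(-65,-55,0),(-65,55,0)),("scene",(-65,-55,8),(30,-55,8)),("scene",(-65,55,0),(50,55,0))]
r=refine(b,E,dict(scene=im),z=z,verbose=1)
print("robot",np.round(b[:2],2),"scene",r[:2].round(2),np.degrees(r[3]))
# image shift per edges: fit common shift at fixed pose
R=lambda a:np.array([[np.cos(a),np.sin(a)],[-np.sin(a),np.cos(a)]])
print("offset in bracket axes (scene-robot)",R(a)@(r[:2]-np.array(b[:2])))
# same bracket at rest in picture 0 for camera check: robot grasp says
# studs: lit blob centroids picture 0
d=(572.86,256.55,0,np.radians(200.68))
for n,img in(("scene",sc),("top",cv2.imread("pics/top0.png"))):
  g=img.astype(float).mean(2)
  for y in(42,-42):
    q=proj(n,place(d,[(-17.5,y,146)]))[0];u,v=np.int32(q.round())
    w=g[v-4:v+4,u-4:u+5];print(n,y,q.round(2));print(w.astype(int))
E
```

```text
0 scene [0.36 0.53 0.7  0.74]
1 scene [-0.71 -0.65 -0.5  -0.41]
2 scene [ 0.    0.19 -0.06  0.21]
3 scene [-0.04 -0.04 -0.   -0.21]
rms px 0.42798102911358904
robot [682.9  298.16] scene [683.1  299.58] 200.46401845543744
offset in bracket axes (scene-robot) [-0.68711662 -1.25557658]
scene 42 [445.59 203.56]
[[ 59  60  59  62  60  59  60  60  58]
 [ 68  72  75  73  66  62  60  60  60]
 [ 79  90  94  89  75  64  60  58  58]
 [ 84 100 104  94  75  64  60  60  60]
 [ 81  93  94  83  69  60  59  60  59]
 [ 69  78  76  69  63  59  58  58  58]
 [ 62  64  65  61  61  59  58  58  60]
 [ 60  59  61  61  59  59  60  59  60]]
scene -42 [466.98 194.17]
[[ 59  59  59  60  59  58  57  58  58]
 [ 62  61  63  63  62  60  58  58  58]
 [ 71  74  77  76  72  63  58  58  58]
 [ 77  89  98  96  82  66  59  57  57]
 [ 78  93 104 101  82  65  57  58  58]
 [ 69  83  90  84  70  63  60  58  58]
 [ 63  69  72  67  62  58  59  59  59]
 [ 59  60  61  61  59  60  60  60  62]]
top 42 [218.68 158.9 ]
[[161 159 162 155 135 128 108 122 124]
 [161 153 136 129 105 108 107 109 107]
 [136 126 105 106 106 107 106 108 109]
 [104 107 105 107 107 103 102 102 106]
 [104 106 105 112 115 103  80  95 109]
 [106  99  91  88  94  89  91 106 113]
 [110 105  90  86 103 109 124 137 132]
 [112 111 113 125 143 155 159 161 150]]
top -42 [192.76 168.25]
[[158 159 154 157 161 135 102 103  98]
 [157 156 156 136 136 108 104 104 101]
 [135 132 136 105 103 103 104 105 104]
 [108 106 104 105 105 105 103 105 106]
 [102 104 106 105 115 110  97  92 108]
 [ 99 103  97 110  93  92  87 107 112]
 [103 102  85  98  91 100 110 135 141]
 [106 106 101 101 120 125 151 158 157]]
```

servo_tool(rows="0 -0.04 0.005 0 0; 0 -0.1 0.005 0 0; 0 -0.14 0.005 0 0; 0 -0.14 0.005 0 0; 0 -0.14 0.005 0 0")

```text
time: 9.15
position: [627.6, 277.3, 157.9]
orientation: [[-0.353, 0.935, 0.0], [0.935, 0.353, 0.0], [0.0, 0.0, -1.0]]
force: [0.9, 0.4, -5.8]
gripper_width: 27.7
```

```bash
python3 - <<'E'
from t import *
print(applied(0,-.14,.005,0))
from h import *
I={n:imaging.capture(n) [:,:,::-1].copy() for n in("scene","top")}
for n in I: cv2.imwrite(f"pics/{n}5.png",I[n])
s=ctrl.observe();p=s["position"];print(p,s["time"],s["gripper_width"],s["force"])
im=np.clip((I["scene"].astype(float)/255)**.5*255,0,255).astype(np.uint8)
crop(im,420,170,80,60,10,"pics/o1.png")
crop(np.clip((I["top"].astype(float)/255)**.5*255,0,255).astype(np.uint8),165,90,100,75,8,"pics/o2.png")
E
```

```text
{'p': [627.5230142080948, 277.24646434682967, 157.64599999999996], 'yaw': np.float64(110.69534178409954)}
[627.68127035 277.30485076 157.62283716] 9.25 27.98116767891988 [-0.58916227 -0.64048192 -6.27042289]
```

View pics/o1.png

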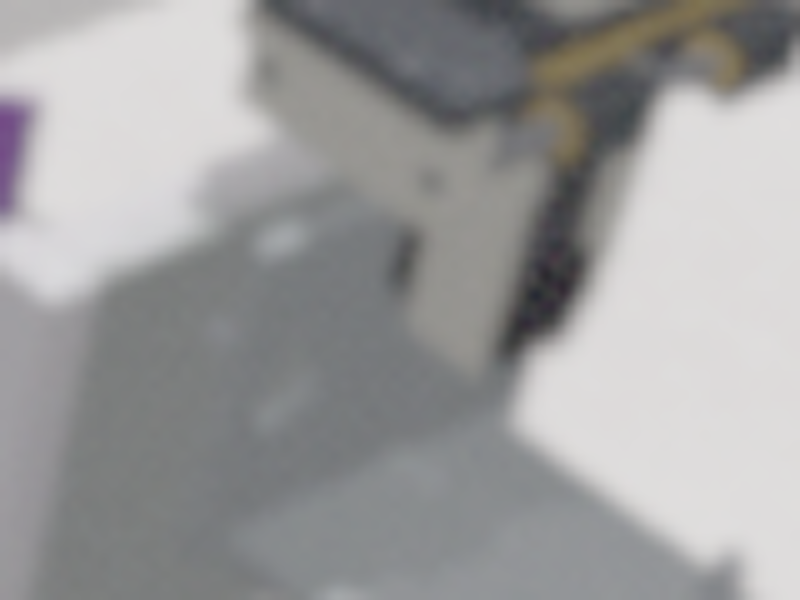

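View pics/o2.png

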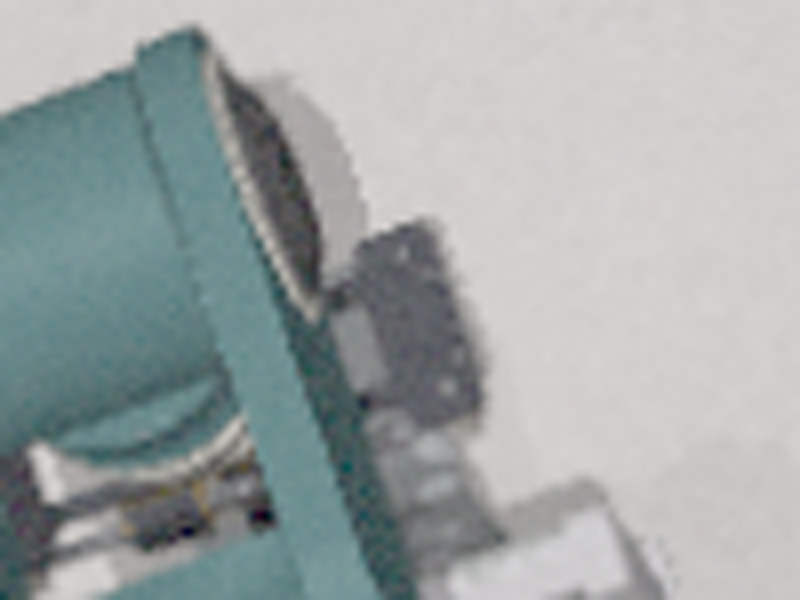

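```bash
python3 - <<'E'
from h import *
im=cv2.imread("pics/scene5.png").astype(float).mean(2)
a=np.radians(200.7);p=[627.6,277.27];z=157.7-75.6;b=(p[0]-31*np.cos(a),p[1]-31*np.sin(a),z,a)
print("lower lip pred",proj("scene",place(b,[(62,42,44),(62,37,44),(62,47,44)])).round(2).tolist())
print("top edge y=55 pred",proj("scene",place(b,[(59,65,108),(65,65,108)])).round(2).tolist())
u,v=447,208
np.set_printoptions(linewidth=200)
print(im[195:217,438:460].astype(int))
d=(572.86,256.55,0,np.radians(200.68))
print(proj("scene",place(d,[(-17.5,42,146),(-10.5,42,141.5),(-20,42,138)])).round(2))
E
```

```text
lower lip pred [[446.79, 211.31], [448.1, 210.72], [445.48, 211.91]]
top edge y=55 pred [[446.32, 195.58], [444.65, 194.38]]
[[78 70 66 61 62 61 63 73 84 86 81 73 65 61 61 59 59 58 58 58 54 41]
 [65 61 60 61 61 61 61 64 70 68 63 61 58 58 57 60 58 60 59 58 50 36]
 [61 61 61 61 62 61 62 63 62 60 61 60 59 59 60 59 59 59 58 57 48 34]
 [63 62 62 62 62 61 64 63 62 59 58 59 59 59 59 58 58 59 58 58 49 40]
 [60 61 62 60 62 63 62 62 61 58 60 59 59 58 58 59 59 58 58 57 54 49]
 [61 61 62 62 63 62 64 61 58 59 58 59 58 58 57 58 57 59 59 58 56 56]
 [63 62 62 66 65 65 62 61 59 58 56 58 59 59 60 56 59 58 57 57 58 59]
 [62 63 65 70 71 67 63 61 58 60 59 59 60 59 59 58 59 59 59 58 59 61]
 [62 62 66 69 71 68 63 60 59 59 59 61 59 59 59 58 59 57 58 58 58 60]
 [61 62 64 66 67 64 62 59 59 58 59 60 60 58 58 59 60 58 59 60 58 59]
 [59 61 62 64 64 61 60 58 57 59 60 62 60 58 59 59 58 58 58 58 57 57]
 [62 61 62 63 62 62 59 60 58 60 60 63 62 62 58 59 59 58 59 58 57 59]
 [63 62 61 62 61 62 61 59 61 60 63 65 66 64 61 59 58 57 58 57 59 56]
 [62 62 62 62 61 60 60 59 61 63 65 69 69 64 60 58 60 58 58 60 58 59]
 [62 61 62 61 63 61 59 61 63 67 69 71 68 64 62 57 58 57 57 59 58 58]
 [62 61 63 63 64 60 61 64 69 73 72 70 65 62 59 59 59 59 58 58 59 59]
 [61 62 62 62 62 58 60 66 74 74 69 64 61 60 58 59 58 60 57 56 58 59]
 [62 62 63 63 62 60 59 65 71 70 65 62 59 58 59 59 58 58 60 58 58 59]
 [61 63 63 63 61 59 57 61 64 63 60 60 59 59 60 57 58 57 58 59 58 61]
 [61 63 62 60 60 59 59 58 58 61 57 59 60 58 58 59 59 57 58 59 63 66]
 [63 61 61 60 59 59 59 57 59 59 59 59 59 58 58 57 59 60 60 64 69 73]
 [61 61 60 59 58 59 59 59 60 59 61 59 59 59 58 59 61 62 66 71 74 79]]
[[445.59 203.56]
 [443.4  203.5 ]
 [445.66 206.38]]
```

servo_tool(rows="-0.006 -0.01 0 0 0; -0.006 -0.02 0 0 0; -0.006 -0.03 0 0 0; -0.006 -0.04 0 0 0; -0.006 -0.05 0 0 0; -0.006 -0.05 0 0 0")

```text
time: 10.0
position: [618.5, 272.6, 157.7]
orientation: [[-0.353, 0.935, 0.0], [0.935, 0.353, 0.0], [0.0, 0.0, -1.0]]
force: [-0.3, -0.7, -5.5]
gripper_width: 27.5
```

servo_tool(rows="0 -0.01 0 0 0; 0 -0.02 0 0 0; 0 -0.03 0 0 0; 0 -0.03 0 0 0")

```text
time: 10.5
position: [612.9, 270.4, 157.7]
orientation: [[-0.353, 0.935, 0.0], [0.935, 0.353, 0.0], [0.0, 0.0, -1.0]]
force: [1.0, 1.1, -6.2]
gripper_width: 27.6
```

servo_tool(rows="0 -0.005 0 0 0; 0 -0.01 0 0 0; 0 -0.01 0 0 0")

```text
time: 10.88
position: [611.1, 269.8, 157.7]
orientation: [[-0.353, 0.935, 0.0], [0.935, 0.353, 0.0], [0.0, 0.0, -1.0]]
force: [-0.5, 0.3, -5.4]
gripper_width: 27.8
```

servo_tool(rows="0 -0.005 0 0 0; 0 -0.01 0 0 0; 0 -0.01 0 0 0")

```text
time: 11.25
position: [609.2, 269.0, 157.7]
orientation: [[-0.353, 0.935, 0.0], [0.935, 0.353, 0.0], [-0.0, 0.0, -1.0]]
force: [0.1, -0.1, -4.8]
gripper_width: 28.1
```

servo_tool(rows="0 -0.005 0 0 0; 0 -0.01 0 0 0; 0 -0.01 0 0 0")

```text
time: 11.62
position: [607.3, 268.3, 157.7]
orientation: [[-0.353, 0.935, 0.0], [0.935, 0.353, 0.0], [0.0, 0.0, -1.0]]
force: [0.1, 0.5, -5.0]
gripper_width: 28.0
```

servo_tool(rows="0 -0.005 0 0 0; 0 -0.01 0 0 0; 0 -0.01 0 0 0")

```text
time: 12.0
position: [606.4, 268.2, 157.9]
orientation: [[-0.354, 0.935, 0.003], [0.935, 0.354, 0.001], [0.0, 0.003, -1.0]]
force: [9.9, 5.7, -8.8]
gripper_width: 27.7
```

servo_tool(rows="-0.003 0.008 0 0 0; -0.005 0.014 0 0 0; -0.005 0.014 0 0 0")

```text
time: 12.38
position: [608.4, 267.6, 157.5]
orientation: [[-0.353, 0.936, -0.0], [0.936, 0.353, -0.0], [-0.0, -0.0, -1.0]]
force: [-0.2, 0.7, -6.0]
gripper_width: 27.9
```

```bash
python3 - <<'E'
from t import *
applied(-.006,-.05,0,0);applied(0,-.03,0,0)
for i in range(4): c=applied(0,-.01,0,0)
c=applied(-.005,.014,0,0);print(c)
from h import *
s=ctrl.observe();p=s["position"];print(p,s["time"],s["gripper_width"],s["force"])
I={n:imaging.capture(n) [:,:,::-1].copy() for n in("scene",)}
cv2.imwrite("pics/scene6.png",I["scene"])
crop(np.clip((I["scene"].astype(float)/255)**.5*255,0,255).astype(np.uint8),420,170,80,60,10,"pics/q1.png")
E
```

```text
{'p': [608.4684689136603, 267.6963699168075, 157.64599999999996], 'yaw': np.float64(110.69534178409954)}
[608.42465053 267.61341405 157.52857619] 12.375 27.866184792853876 [-0.17815256  0.68788463 -5.95164952]
```

View pics/q1.png

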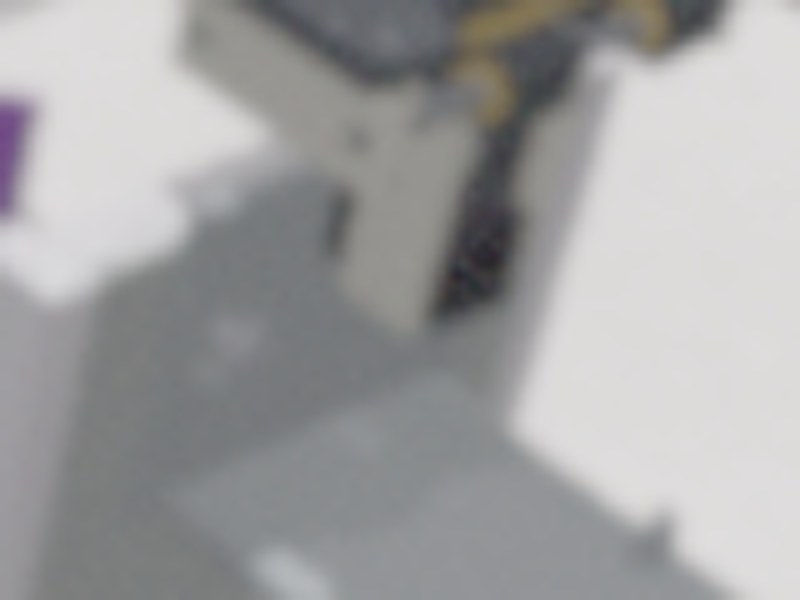

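The lit stud head shows inside the keyhole at crop (238,335), i.e. pixel (444,203). The touch on the board face confirmed the depth. Now I lower.

servo_tool(rows="0 0 0.015 0 0; 0 0 0.03 0 0; 0 0 0.04 0 0; 0 0 0.05 0 0; 0 0 0.05 0 0")

```text
time: 13.05
position: [608.4, 267.8, 147.6]
orientation: [[-0.353, 0.935, -0.0], [0.935, 0.353, 0.0], [0.0, -0.0, -1.0]]
force: [-0.1, 0.7, -4.7]
gripper_width: 28.0
```

servo_tool(rows="0 0 0.01 0 0; 0 0 0.02 0 0; 0 0 0.03 0 0; 0 0 0.03 0 0")

```text
time: 13.55
position: [608.4, 268.3, 141.7]
orientation: [[-0.354, 0.935, 0.0], [0.935, 0.354, 0.001], [0.001, 0.0, -1.0]]
force: [-0.7, 6.1, -3.8]
gripper_width: 27.6
```

servo_tool(rows="0.004 0 0 0 0; 0.007 0 0 0 0; 0.007 0 0 0 0")

```text
time: 13.92
position: [608.0, 268.8, 141.5]
orientation: [[-0.353, 0.935, -0.0], [0.935, 0.353, -0.0], [-0.0, -0.0, -1.0]]
force: [-0.4, 0.2, -4.8]
gripper_width: 27.8
```

servo_tool(rows="0 0 0.008 0 0; 0 0 0.015 0 0; 0 0 0.015 0 0")

```text
time: 14.3
position: [607.9, 268.9, 138.4]
orientation: [[-0.353, 0.935, -0.0], [0.935, 0.353, -0.0], [-0.0, -0.0, -1.0]]
force: [-0.8, 0.2, -4.7]
gripper_width: 27.6
```

servo_tool(rows="0 0 0.005 0 0; 0 0 0.01 0 0; 0 0 0.01 0 0")

```text
time: 14.68
position: [607.9, 269.0, 136.5]
orientation: [[-0.353, 0.935, -0.0], [0.935, 0.353, -0.0], [0.0, -0.0, -1.0]]
force: [-0.7, 0.3, -5.7]
gripper_width: 28.0
```

servo_tool(rows="0 0 0.005 0 0; 0 0 0.005 0 0")

```text
time: 14.92
position: [608.0, 269.0, 135.6]
orientation: [[-0.353, 0.935, -0.0], [0.935, 0.353, -0.0], [-0.0, -0.0, -1.0]]
force: [-0.1, -0.1, -5.6]
gripper_width: 27.7
```

servo_tool(rows="0 0 0.005 0 0; 0 0 0.005 0 0")

```text
time: 15.18
position: [608.1, 269.1, 135.2]
orientation: [[-0.353, 0.935, 0.001], [0.935, 0.353, 0.0], [0.0, 0.001, -1.0]]
force: [-1.1, -0.4, 2.1]
gripper_width: 27.9
```

Vertical support appears at z 135.3, as predicted (135.6), so it is seated. Release and lift.

servo_tool(rows="0 0 0 0 0.3; 0 0 0 0 0.5; 0 0 0 0 0.6; 0 0 0 0 0.6; 0 0 0 0 0.6; 0 0 -0.05 0 0.6; 0 0 -0.15 0 0.6; 0 0 -0.35 0 0.6; 0 0 -0.6 0 0.6; 0 0 -0.75 0 1; 0 0 -0.75 0 1")

```text
time: 16.55
position: [608.5, 269.2, 289.3]
orientation: [[-0.353, 0.935, 0.005], [0.936, 0.353, 0.002], [0.0, 0.006, -1.0]]
force: [0.0, 0.2, -0.7]
gripper_width: 71.0
```

```bash
python3 - <<'E'
from t import *
for r in [(0,0,.05),(0,0,.03),(.007,0,0),(0,0,.015),(0,0,.01),(0,0,.005),(0,0,.005),(0,0,-.75)]: c=applied(*r,0)
print(c)
from h import *
s=ctrl.observe();p=s["position"];print(p,s["time"],s["gripper_width"],s["force"])
I={n:imaging.capture(n) [:,:,::-1].copy() for n in("scene",)}
cv2.imwrite("pics/scene7.png",I["scene"])
a=np.radians(200.7);q=(608.1,269.1);b=(q[0]-31.5*np.cos(a),q[1]-31.5*np.sin(a),60,a)
im=np.clip((I["scene"].astype(float)/255)**.6*255,0,255).astype(np.uint8)
draw(im,"scene",b,SB,7,410,150,110,85,"pics/r1.png")
crop(im,410,150,110,85,7,"pics/r2.png")
E
```

```text
{'p': [607.9737106078221, 269.00603178874394, 284.64599999999996], 'yaw': np.float64(110.69534178409954)}
[608.54613312 269.21171445 289.28778036] 16.55 71.0443653828947 [ 0.0035435   0.20737733 -0.67459214]
```

View pics/r1.png

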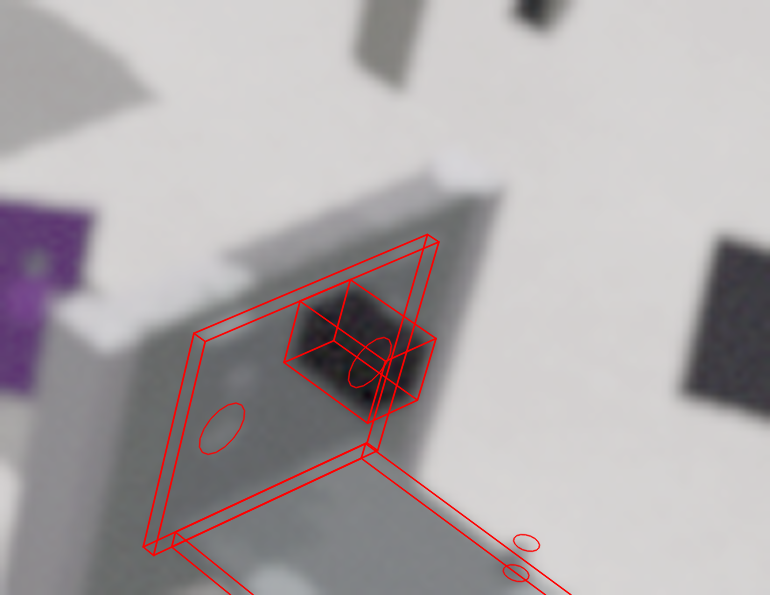

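View pics/r2.png

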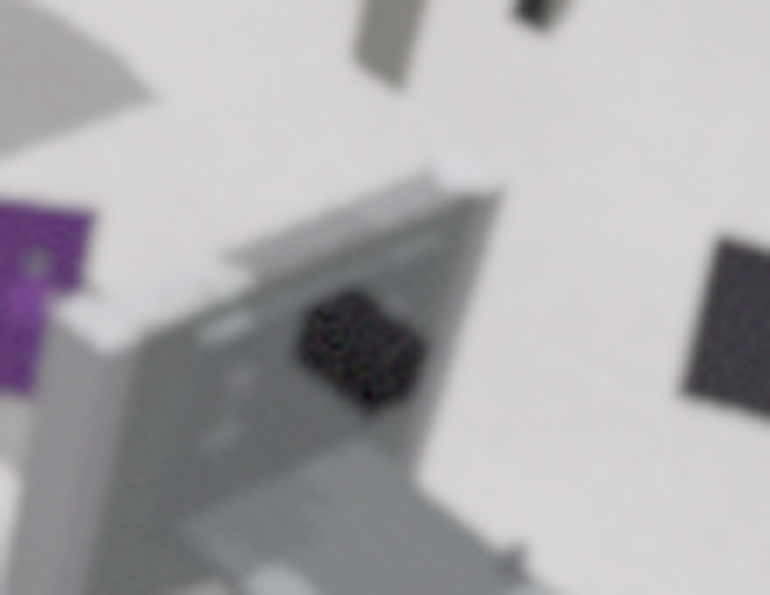

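Bracket hangs; in the crop the stud head at (240,375) now sits high above the keyhole lip (225,435). Next I refine the meter pose.

```bash
sed -i 's/if gm\[j\]<2: continue/if gm[j]<TH: continue/; s/^def bx//' h.py; sed -i '2i TH=2' h.py; python3 - <<'E'
import h
from h import *
h.TH=.6
top=cv2.imread("pics/top3.png");sc=cv2.imread("pics/scene7.png")
m=(458.2,-356.2,0,np.radians(101.7))
mt=[((-32,25,8),(-32,60,8)),((-32,60,8),(32,60,8)),((-32,-60,8),(32,-60,8)),((32,25,8),(32,60,0)),((25,-20,88),(25,20,88)),((-25,-20,88),(-25,20,88)),((-25,-20,88),(25,-20,88)),((-25,20,88),(25,20,88))]
ms=[((-32,60,0),(32,60,0)),((-25,-20,88),(25,-20,88)),((-25,20,8),(-25,20,88)),((25,20,8),(25,20,88)),((-25,20,8),(25,20,8)),((-25,-20,88),(-25,20,88))]
for nm,E in(("top",[("top",)+e for e in mt]),("scene",[("scene",)+e for e in ms])):
    p=refine(m,E,dict(top=top,scene=sc),half=2.4,verbose=1);print(nm,p[:2].round(2),np.degrees(p[3]).round(2))
    if nm=="top": draw(top,"top",p,SM,10,382,185,40,55,"pics/s1.png")
    else: draw(sc,"scene",p,SM,10,212,197,40,55,"pics/s2.png")
pair("pics/s1.png","pics/s2.png","pics/s.png")
E
```

```text
0 top [-0.26 -0.61 -0.35 -0.03]
1 top [-0.05 -0.17 -0.33 -0.74]
2 top [0.34 0.09 0.   0.14]
3 top [0.51 0.22 0.33 0.25]
4 top [ 0.1  -0.17 -0.02  0.18]
5 top [-0.24  0.02  0.19 -0.28]
6 top [-0.19 -0.32 -0.46 -0.68]
7 top [0.66 0.76 0.89 0.83]
rms px 0.4121345703944144
top [ 458.87 -356.53] 103.97
0 scene [-1.24]
1 scene [0.09 0.41 0.05 0.36]
2 scene [ 0.06 -0.32  0.43  0.36]
3 scene [-0.87 -0.58 -0.24 -0.06]
4 scene [-1.31]
5 scene [ 0.09 -0.06  0.43  0.2 ]
rms px 0.5476263570950447
scene [ 459.67 -356.27] 95.79
```

View pics/s.png

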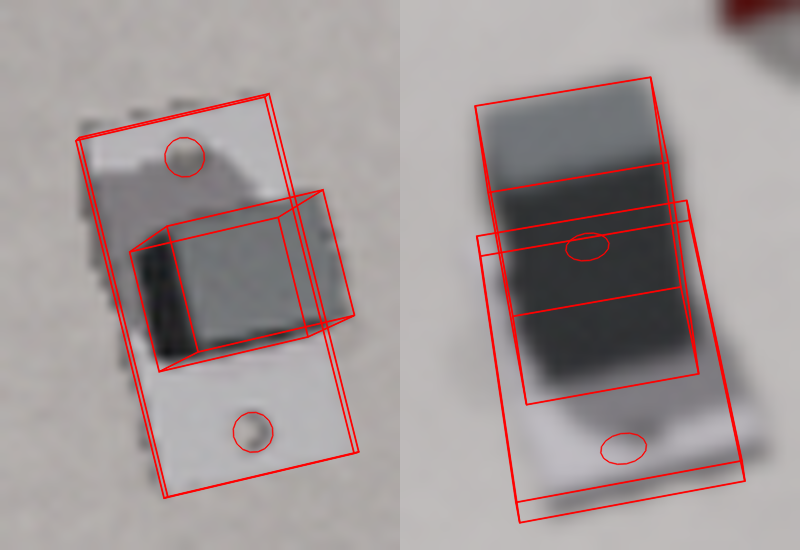

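```bash
python3 -c "
from t import *
print(want(458.7,-356.4,284.6,12.3))"
```

```text
(array([-2.6615e+00, -1.8033e+00,  2.0000e-04]), np.float64(0.8587))
```

servo_tool(rows="-0.15 -0.1 0 0 1; -0.4 -0.27 0 0 1; -0.6 -0.41 0 0 1; -0.8 -0.54 0 0 1")

```text
time: 17.1
position: [562.5, 79.7, 283.9]
orientation: [[-0.353, 0.935, -0.001], [0.935, 0.353, -0.0], [0.0, -0.001, -1.0]]
force: [-0.0, -0.2, -0.8]
gripper_width: 92.9
```

servo_tool(rows="-0.2 -0.14 0 0 1; -0.4 -0.27 0 0 1; -0.6 -0.41 0 0 1; -0.8 -0.54 0 0 1")

```text
time: 17.6
position: [518.1, -108.0, 283.9]
orientation: [[-0.353, 0.935, -0.001], [0.935, 0.353, 0.0], [0.001, -0.001, -1.0]]
force: [0.6, -0.4, -0.1]
gripper_width: 93.1
```

servo_tool(rows="-0.2 -0.14 0 0 1; -0.4 -0.27 0 0 1; -0.6 -0.41 0 0 1; -0.8 -0.54 0 0 1")

```text
time: 18.1
position: [473.6, -295.9, 283.9]
orientation: [[-0.353, 0.936, -0.001], [0.936, 0.353, 0.001], [0.001, -0.001, -1.0]]
force: [1.0, -0.2, -0.0]
gripper_width: 92.8
```

servo_tool(rows="-0.15 -0.1 0 0.08 1; -0.262 -0.183 0 0.16 1; -0.262 -0.183 0 0.25 1; -0.262 -0.183 0 0.34 1; -0.262 -0.183 0 0.43 1; -0.262 -0.183 0 0.52 1; -0.262 -0.183 0 0.61 1; -0.262 -0.183 0 0.7 1; -0.262 -0.183 0 0.79 1; -0.262 -0.183 0 0.859 1; -0.262 -0.183 0 0.859 1; -0.262 -0.183 0 0.859 1; -0.262 -0.183 0 0.859 1")

```text
time: 19.73
position: [458.7, -356.4, 284.5]
orientation: [[0.977, 0.214, -0.0], [0.214, -0.977, 0.0], [-0.0, -0.0, -1.0]]
force: [-0.5, -0.6, 0.0]
gripper_width: 92.7
```

```bash
python3 - <<'E'
from t import *
for i in range(3): applied(-.8,-.54,0,0)
c=applied(-.262,-.183,0,.859)
print(c)
from h import *
s=ctrl.observe();p=s["position"];print(p,s["time"],s["gripper_width"],s["joints"].round(1))
I={n:imaging.capture(n) [:,:,::-1].copy() for n in("scene","top")}
for n in I: cv2.imwrite(f"pics/{n}8.png",I[n])
g=lambda i:np.clip((i.astype(float)/255)**.6*255,0,255).astype(np.uint8)
a=np.radians(200.7);q=(607.7,269.1);b=(q[0]-31.5*np.cos(a),q[1]-31.5*np.sin(a),60,a)
draw(g(I["scene"]),"scene",b,SB,7,430,170,100,85,"pics/v1.png");draw(g(I["top"]),"top",b,SB,9,165,115,85,65,"pics/v2.png")
crop(I["scene"],190,130,80,110,5,"pics/v3.png");crop(g(I["top"]),165,115,85,65,9,"pics/v4.png")
E
```

```text
{'p': [458.7917470421081, -356.47527228570885, 284.64599999999996], 'yaw': np.float64(12.261192580624112)}
[ 458.74996781 -356.44015191  284.49196594] 19.725 92.74487616313446 [-40.4  -5.6  88.9   0.   96.7 -52.7]
```

View pics/v1.png

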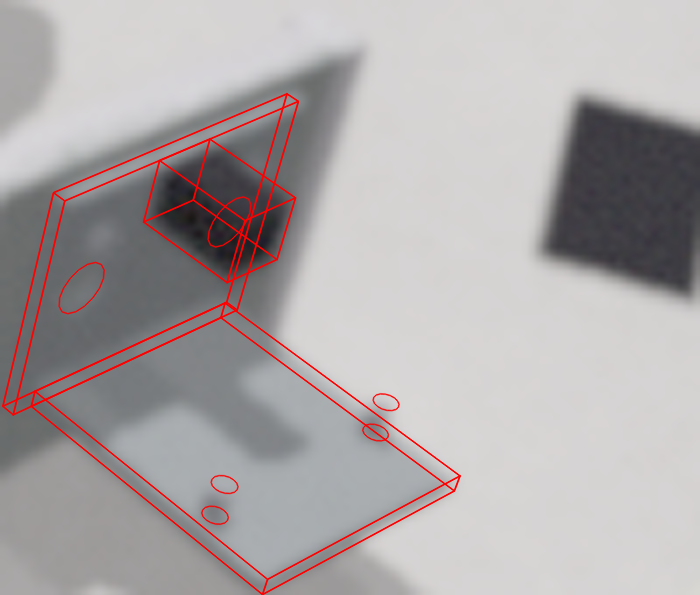

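View pics/v2.png

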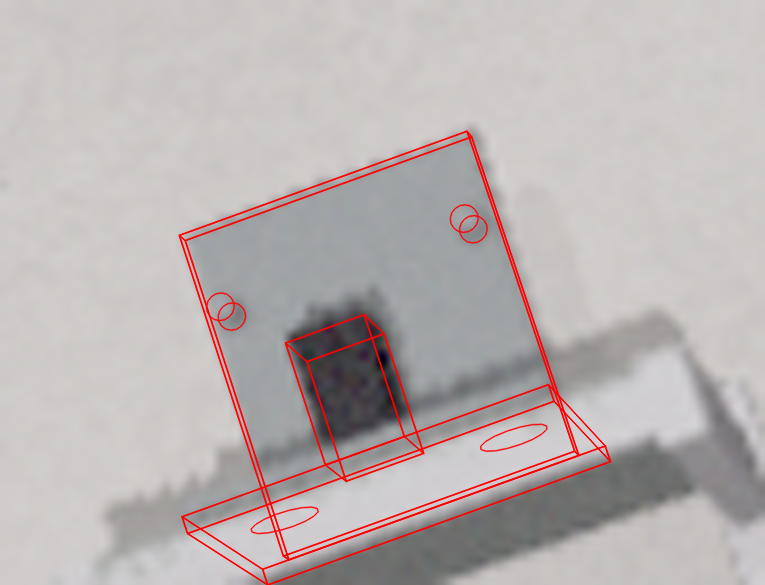

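View pics/v3.png

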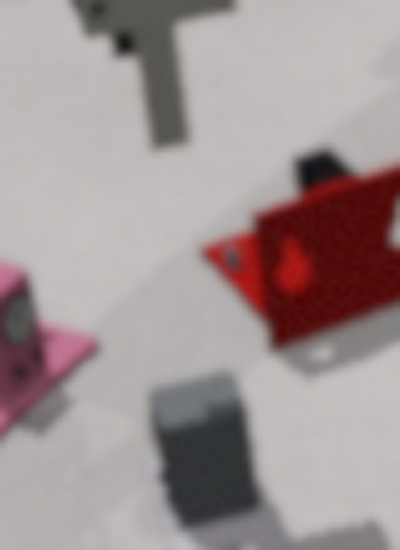

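View pics/v4.png

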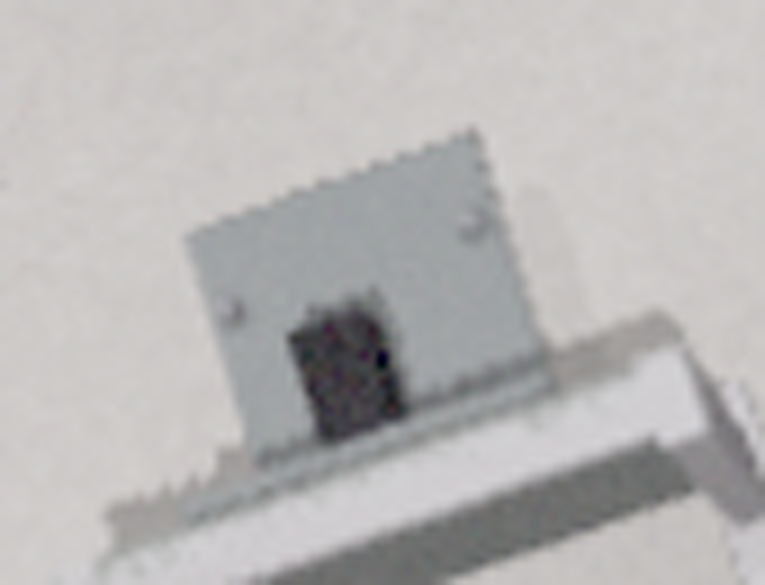

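```bash
cat > fb.py <<'E'
from h import *
import h
def placeT(v,L):  # v: X,Y of seat mid, yaw, tilt (top outward>0); seat local (62,0,78) at z=138
    L=np.asarray(L,float)-[62,0,78];c,s=np.cos(v[3]),np.sin(v[3])
    x=L[:,0]*c-L[:,2]*s; z=L[:,0]*s+L[:,2]*c
    return place((v[0],v[1],138,v[2]),np.c_[x,L[:,1],z])
def refT(v0,E,imgs,half=3,it=8,verbose=1,ty=None):
    v=np.array(v0,float);G={n:cv2.GaussianBlur(imgs[n].astype(np.float32),(0,0),.7) for n in imgs}
    for k in range(it):
        obs=[]
        for ei,(n,A,B) in enumerate(E):
            Ls=np.linspace(A,B,24)[2:-2];uv=proj(n,placeT(v,Ls));t=uv[-1]-uv[0];t/=np.linalg.norm(t);nn=np.array([-t[1],t[0]])
            ss=np.arange(-half,half+.01,.2);q=(uv[:,None,:]+ss[None,:,None]*nn).astype(np.float32)
            g=np.linalg.norm(np.gradient(cv2.remap(G[n],q[...,0],q[...,1],cv2.INTER_CUBIC),axis=1),axis=2)
            for b in range(0,20,5):
                gm=g[b:b+5].mean(0);w=gm**2*np.exp(-(ss/half)**2);j=int(np.argmax(w[1:-1]))+1
                a_,b_,c_=w[j-1:j+2];d=ss[j]+.1*(a_-c_)/(a_-2*b_+c_+1e-12)
                if gm[j]>=.8: obs.append((ei,n,Ls[b+2],nn,uv[b+2]+d*nn))
        f=lambda x:np.array([(proj(n,placeT(x,[L]))[0]-o)@nn for _,n,L,nn,o in obs]+[(x[3]-.035)*20,(x[2]-np.radians(200.7))*30])
        s=least_squares(f,v,x_scale=[10,10,.05,.05],loss="soft_l1",f_scale=.3);v=s.x
    r=f(v)
    if verbose:
        for ei in range(len(E)): print(ei,E[ei][0],np.round([r[i] for i in range(len(obs)) if obs[i][0]==ei],2))
    return v
def drawT(im,n,v,segs,s,x0,y0,w,h_,name):
    o=cv2.resize(im[y0:y0+h_,x0:x0+w],None,fx=s,fy=s,interpolation=cv2.INTER_CUBIC)
    for A,B in segs:
        q=(proj(n,placeT(v,[A,B]))-[x0,y0]+.5)*s-.5
        cv2.line(o,tuple(np.int32(np.round(q[0]*16))),tuple(np.int32(np.round(q[1]*16))),(0,0,255),1,cv2.LINE_AA,4)
    cv2.imwrite(name,o)
ET=[((-65,-55,8),(-65,55,8)),((-65,-55,8),(50,-55,8)),((-65,55,8),(40,55,8)),((15,-14,108),(15,14,108)),((15,14,108),(40,14,108)),((15,-14,108),(40,-14,108))]
ES=[((-65,-55,8),(-65,55,8)),((-65,-55,0),(-65,55,0)),((-65,-55,8),(40,-55,8)),((-65,55,0),(50,55,0)),((15,14,78),(15,-14,78)),((15,14,78),(15,14,108)),((15,-14,108),(59,-14,108)),((59,-14,78),(15,-14,78))]
E
python3 - <<'E'
from fb import *
I={n:cv2.imread(f"pics/{n}8.png") for n in("scene","top")}
a=np.radians(200.7);v0=[607.7+30.5*np.cos(a),269.1+30.5*np.sin(a),a,.045];print(v0)
for n,E in(("top",ET),("scene",ES)):
    v=refT(v0,[(n,)+e for e in E],I);print(n,v[:2].round(2),np.degrees(v[2:]).round(2))
    d=v[:2]-v0[:2];print("dx_b",d@[np.cos(a),np.sin(a)],"dy_b",d@[-np.sin(a),np.cos(a)])
    print("pins",placeT(v,[(-30,46,8),(-30,-46,8)]).round(1).tolist())
    if n=="top":drawT(I[n],n,v,SB,9,165,115,85,65,"pics/w1.png")
    else: drawT(I[n],n,v,SB,8,425,170,95,75,"pics/w2.png")
E
```

```text
[np.float64(579.1689570596891), np.float64(258.3190172647327), np.float64(3.502875808752619), 0.045]
0 top [ 0.02  0.15 -0.04 -0.23]
1 top [-0.5  -0.38 -0.62  0.09]
2 top [0.36 0.06 0.   0.31]
3 top [-0.72  0.5  -0.06  0.15]
4 top [1.35 0.78 1.21 0.72]
5 top [-0.73 -0.52 -0.26 -0.54]
top [584.42 257.7 ] [200.85   2.09]
dx_b -4.691549238996494 dy_b 2.4306332512114515
pins [[684.3, 246.5, 64.7], [651.6, 332.5, 64.7]]
0 scene [ 1.27  1.5  -0.54 -0.19]
1 scene [ 0.2   0.17 -1.61 -1.4 ]
2 scene [0.75 0.71 0.71 1.16]
3 scene [-0.88 -0.8  -0.74  1.46]
4 scene [1.12 0.44 0.75 1.14]
5 scene [-0.67 -2.28 -2.66 -2.95]
6 scene [1.3  1.78 2.12 1.59]
7 scene [-0.09  0.33  1.32  0.59]
scene [576.17 265.66] [200.58   3.43]
dx_b 0.20989118681600247 dy_b -7.923404136812925
pins [[674.4, 253.4, 62.6], [642.1, 339.5, 62.6]]
```

View pics/w1.png

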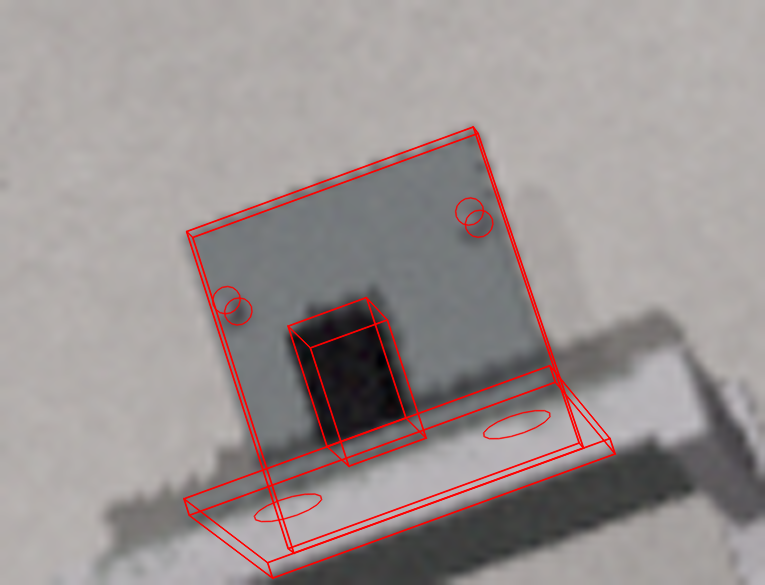

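View pics/w2.png

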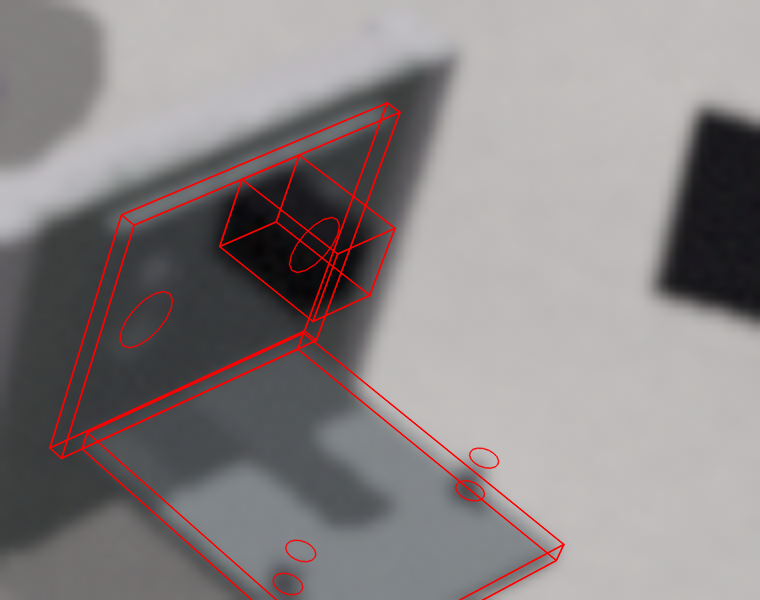

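```bash
python3 - <<'E'
from h import *
g=lambda i:np.clip((i.astype(float)/255)**.6*255,0,255).astype(np.uint8)
crop(g(cv2.imread("pics/scene8.png")),430,180,72,80,10,"pics/x1.png")
E
```

```text
(no output)
```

View pics/x1.png

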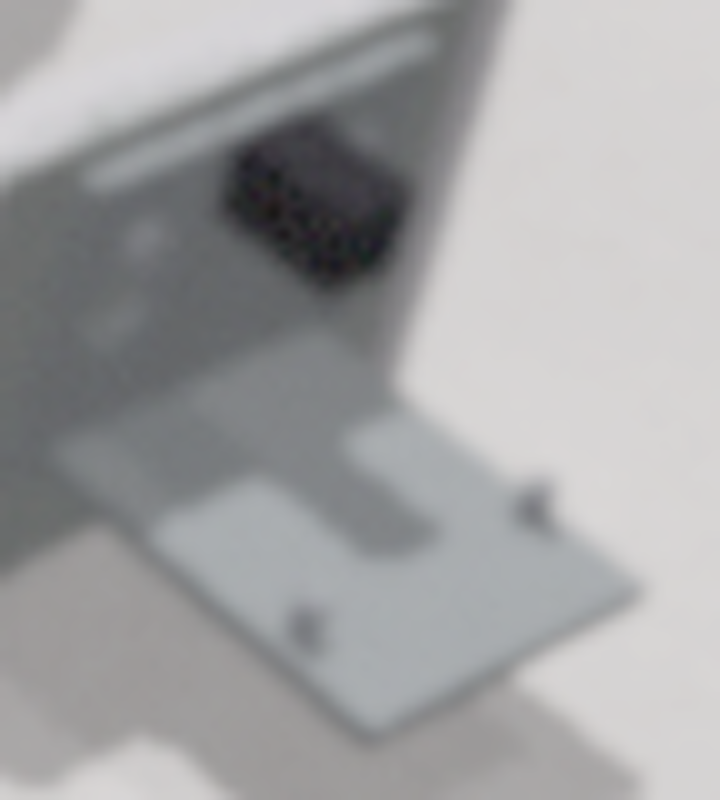

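```bash
python3 - <<'E'
from fb import *
c=lambda u:c2p(u,430,180,10)
pk=[((62,65,108),c((88,180))),((62,-65,108),c((436,42))),((-65,55,0),c((370,745))),((-65,-55,4),c((643,588))),((-30,46,24),c((308,598))),((-30,-46,24),c((543,480))),((-30,46,8),c((307,645))),((59,55,8),c((60,442)))]
a=np.radians(200.7);v0=[579.17,258.32,a,.045]
f=lambda x:np.r_[np.ravel([proj("scene",placeT(x,[L]))[0]-o for L,o in pk]),(x[2]-a)*50]
s=least_squares(f,v0,x_scale=[10,10,.05,.05],loss="soft_l1",f_scale=.5);v=s.x
print(v[:2],np.degrees(v[2:]));print(f(v)[:-1].reshape(-1,2).round(2).tolist())
d=v[:2]-v0[:2];print("dx_b",d@[np.cos(a),np.sin(a)],"dy_b",d@[-np.sin(a),np.cos(a)])
print("pins",placeT(v,[(-30,46,8),(-30,-46,8),(-30,46,24)]).round(1).tolist())
print("robot pins",placeT(v0,[(-30,46,8),(-30,-46,8),(-30,46,24)]).round(1).tolist())
E
```

```text
[578.1652173 261.8753801] [200.62602102   2.97345647]
[[1.07, 0.0], [-0.42, -0.32], [-0.34, 0.72], [0.11, 0.72], [1.02, -0.4], [0.5, -0.27], [-0.46, -0.94], [-0.95, 0.56]]
dx_b -0.31681944374092075 dy_b -3.681024498495322
pins [[677.0, 249.9, 63.3], [644.5, 336.0, 63.3], [677.7, 250.2, 79.3]]
robot pins [[678.5, 246.7, 63.9], [645.9, 332.7, 63.9], [679.1, 246.9, 79.9]]
```

Robot kinematics, scene and top agree on the pins to within about ±3 mm, with a lean of 2–3° as expected. The force feel will settle the rest. Now I grasp the meter.

servo_tool(rows="0 0 0.15 0 1; 0 0 0.4 0 1; 0 0 0.65 0 1; 0 0 0.85 0 1; 0 0 0.95 0 1; 0 0 1 0 1")

```text
time: 20.58
position: [458.9, -356.5, 84.4]
orientation: [[0.977, 0.213, -0.0], [0.213, -0.977, 0.0], [-0.0, -0.0, -1.0]]
force: [-0.5, -0.2, 0.5]
gripper_width: 92.9
```

servo_tool(rows="0 0 0.1 0 1; 0 0 0.19 0 1; 0 0 0.218 0 1; 0 0 0.218 0 1; 0 0 0.218 0 0.35; 0 0 0.218 0 0.3; 0 0 0.218 0 0.2; 0 0 0.218 0 0; 0 0 0.218 0 0; 0 0 0.218 0 0; 0 0 0.218 0 0; 0 0 0.218 0 0", force=30)

```text
time: 22.08
position: [458.7, -356.5, 41.1]
orientation: [[0.977, 0.212, -0.0], [0.212, -0.977, -0.0], [-0.0, -0.0, -1.0]]
force: [-3.9, -0.1, 2.3]
gripper_width: 40.1
```

```bash
python3 - <<'E'
from t import *
applied(0,0,1,0);print(applied(0,0,.218,0))
from h import *
s=ctrl.observe();p=s["position"];print(p,s["time"],s["gripper_width"],s["force"])
I={n:imaging.capture(n) [:,:,::-1].copy() for n in("scene",)}
cv2.imwrite("pics/scene9.png",I["scene"])
crop(I["scene"],200,140,70,110,5,"pics/y1.png")
E
```

```text
{'p': [458.7917470421081, -356.47527228570885, 41.04599999999996], 'yaw': np.float64(12.261192580624112)}
[ 458.65127412 -356.50881464   41.06705969] 22.075 40.05093659572262 [-3.91323435 -0.05358645  2.33398389]
```

View pics/y1.png

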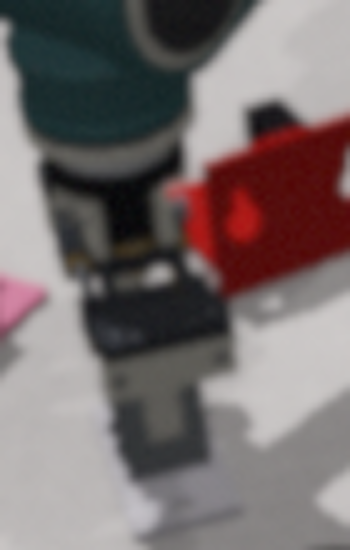

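servo_tool(rows="0 0 -0.03 0 0; 0 0 -0.15 0 0; 0 0 -0.35 0 0; 0 0 -0.6 0 0; 0 0 -0.8 0 0; 0 0 -0.95 0 0; 0 0 -1 0 0; 0 0 -1 0 0")

```text
time: 23.12
position: [458.8, -356.4, 240.7]
orientation: [[0.977, 0.212, 0.0], [0.212, -0.977, 0.0], [0.0, -0.0, -1.0]]
force: [0.4, 0.2, -4.7]
gripper_width: 40.1
```

```bash
python3 - <<'E'
from t import *
print(applied(0,0,-1,0))
print(want(663.5,290.2,241,110.7))
s=__import__("cell").ctrl.observe();print(s["position"],s["gripper_width"],s["force"])
E
```

```text
{'p': [458.7917470421081, -356.47527228570885, 241.04599999999996], 'yaw': np.float64(12.261192580624112)}
(array([ 1.6869e+00, -2.9423e+00,  2.0000e-04]), np.float64(-0.859))
[ 458.84456574 -356.43200052  240.67990945] 40.12783780785023 [ 0.3624971   0.1947801  -4.68045094]
```

servo_tool(rows="0.08 -0.14 0 0 0; 0.2 -0.35 0 0 0; 0.3 -0.52 0 0 0; 0.42 -0.73 0 0 0")

```text
time: 23.62
position: [509.7, -194.7, 239.0]
orientation: [[0.977, 0.212, -0.002], [0.212, -0.977, 0.001], [-0.002, -0.001, -1.0]]
force: [0.8, -0.2, -4.6]
gripper_width: 39.7
```

servo_tool(rows="0.1 -0.18 0 0 0; 0.2 -0.36 0 0 0; 0.31 -0.54 0 0 0; 0.42 -0.73 0 0 0")

```text
time: 24.12
position: [560.8, -34.0, 239.1]
orientation: [[0.977, 0.212, -0.002], [0.212, -0.977, 0.0], [-0.002, -0.001, -1.0]]
force: [0.3, -0.0, -4.0]
gripper_width: 39.8
```

servo_tool(rows="0.1 -0.18 0 0 0; 0.2 -0.36 0 0 0; 0.31 -0.54 0 0 0; 0.42 -0.73 0 0 0")

```text
time: 24.62
position: [611.9, 126.4, 238.9]
orientation: [[0.977, 0.212, -0.002], [0.212, -0.977, -0.0], [-0.002, -0.0, -1.0]]
force: [-0.0, -0.9, -3.0]
gripper_width: 39.7
```

servo_tool(rows="0.1 -0.18 0 -0.08 0; 0.2 -0.36 0 -0.16 0; 0.31 -0.54 0 -0.24 0; 0.4 -0.7 0 -0.32 0; 0.427 -0.752 0 -0.4 0; 0.427 -0.752 0 -0.48 0; 0.427 -0.752 0 -0.56 0; 0.427 -0.752 0 -0.64 0; 0.427 -0.752 0 -0.72 0; 0.427 -0.752 0 -0.8 0; 0.427 -0.752 0 -0.859 0; 0.427 -0.752 0 -0.859 0; 0.427 -0.752 0 -0.859 0; 0.427 -0.752 0 -0.859 0")

```text
time: 26.38
position: [663.5, 290.2, 240.6]
orientation: [[-0.352, 0.936, -0.0], [0.936, 0.352, -0.0], [0.0, -0.0, -1.0]]
force: [0.2, 0.4, -3.2]
gripper_width: 40.2
```

```bash
python3 - <<'E'
from t import *
for i in range(3): applied(.42,-.73,0,0)
print(applied(.427,-.752,0,-.859))
from h import *
s=ctrl.observe();p=s["position"];print(p,s["time"],s["gripper_width"],s["force"])
I={n:imaging.capture(n) [:,:,::-1].copy() for n in("scene","top")}
for n in I: cv2.imwrite(f"pics/{n}10.png",I[n])
a=np.radians(200.7);m=(p[0],p[1],p[2]-41,a)
draw(I["scene"],"scene",m,SM,7,430,110,110,85,"pics/z1.png")
crop(I["scene"],430,110,110,85,7,"pics/z2.png")
E
```

```text
{'p': [663.5378661939127, 290.15626629888186, 241.04599999999996], 'yaw': np.float64(110.69534178409954)}
[663.47308645 290.16081369 240.62488289] 26.375 40.15059585101029 [ 0.17248477  0.42165409 -3.19903322]
```

View pics/z1.png

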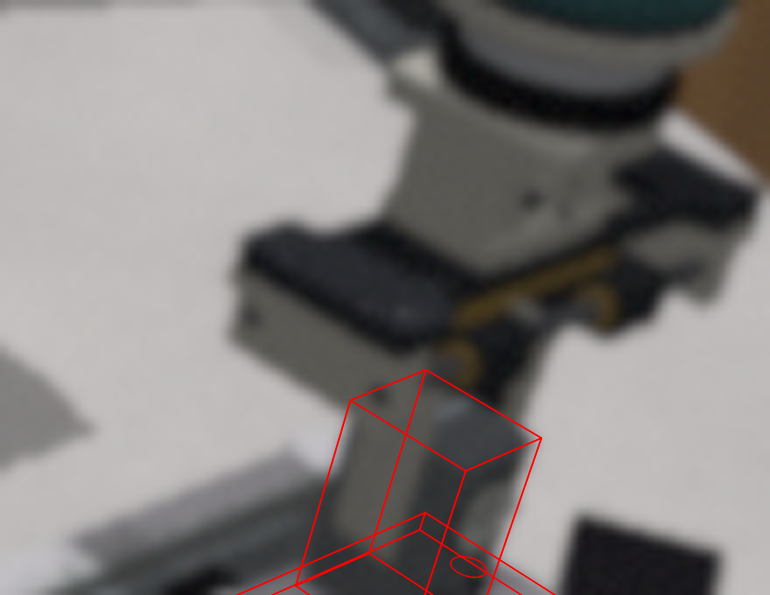

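View pics/z2.png

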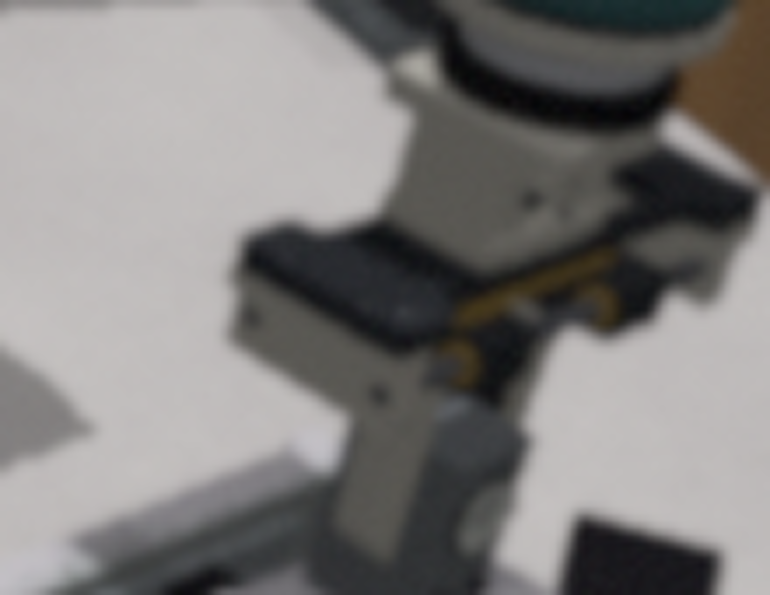

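```bash
python3 - <<'E'
from h import *
im=cv2.imread("pics/scene10.png");g=np.clip((im.astype(float)/255)**.6*255,0,255).astype(np.uint8)
a=np.radians(200.7);m=(663.5,290.17,240.7-41,a)
draw(g,"scene",m,SM,9,455,155,80,66,"pics/aa.png");crop(g,455,155,80,66,9,"pics/ab.png")
E
```

```text
(no output)
```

View pics/aa.png

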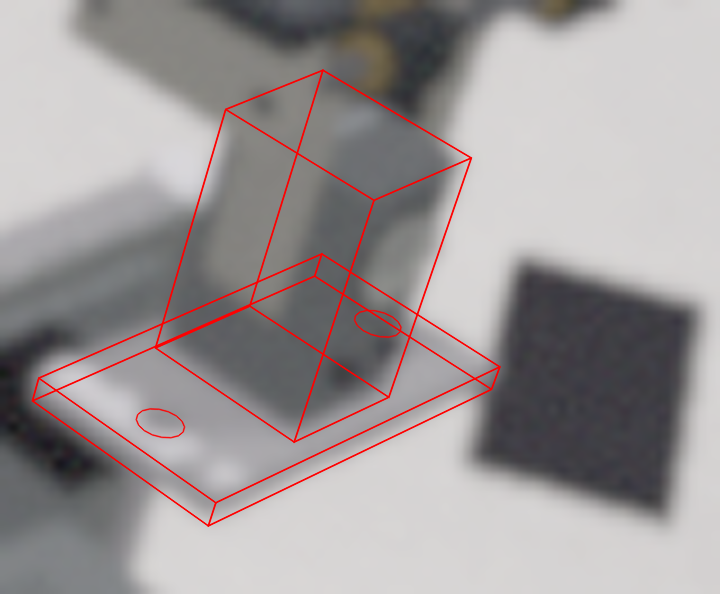

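View pics/ab.png

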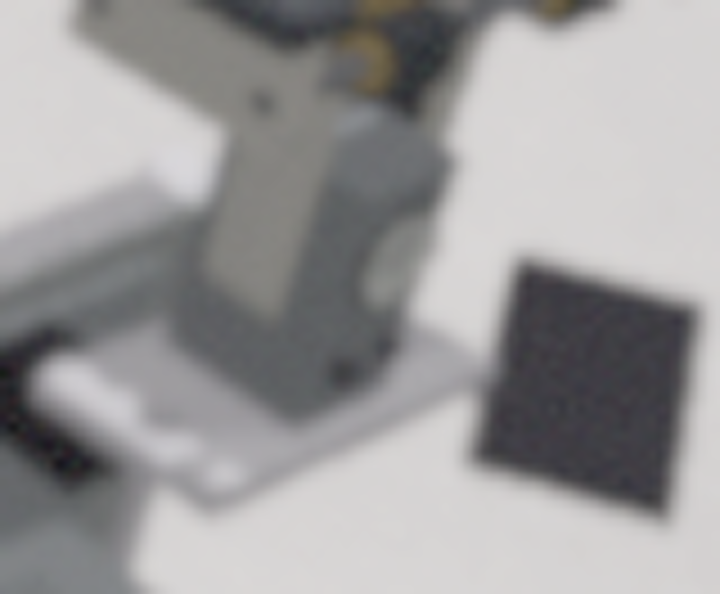

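```bash
python3 -c "
from t import *
print(want(663.8,290.8,126))"
```

```text
(array([0.0025, 0.0024, 0.5752]), None)
```

servo_tool(rows="0 0 0.1 0 0; 0.0025 0.0025 0.3 0 0; 0.0025 0.0025 0.45 0 0; 0.0025 0.0025 0.55 0 0; 0.0025 0.0025 0.575 0 0; 0.0025 0.0025 0.575 0 0; 0.0025 0.0025 0.575 0 0")

```text
time: 27.35
position: [664.3, 291.0, 127.5]
orientation: [[-0.353, 0.935, 0.002], [0.935, 0.353, 0.001], [0.0, 0.002, -1.0]]
force: [-0.1, -0.2, -2.9]
gripper_width: 39.8
```

```bash
python3 - <<'E'
from t import *
print(applied(.0025,.0025,.575,0))
from h import *
s=ctrl.observe();p=s["position"];print(p,s["time"],s["gripper_width"],s["force"])
I={n:imaging.capture(n) [:,:,::-1].copy() for n in("scene",)}
for n in I: cv2.imwrite(f"pics/{n}11.png",I[n])
g=np.clip((I["scene"].astype(float)/255)**.6*255,0,255).astype(np.uint8)
crop(g,430,170,88,75,9,"pics/ac.png")
E
```

```text
{'p': [663.8289031818049, 290.8007020766585, 126.04599999999998], 'yaw': np.float64(110.69534178409954)}
[664.29982681 290.9803436  127.48386033] 27.35 39.77111974310358 [-0.14054076 -0.2461232  -2.89877248]
```

View pics/ac.png

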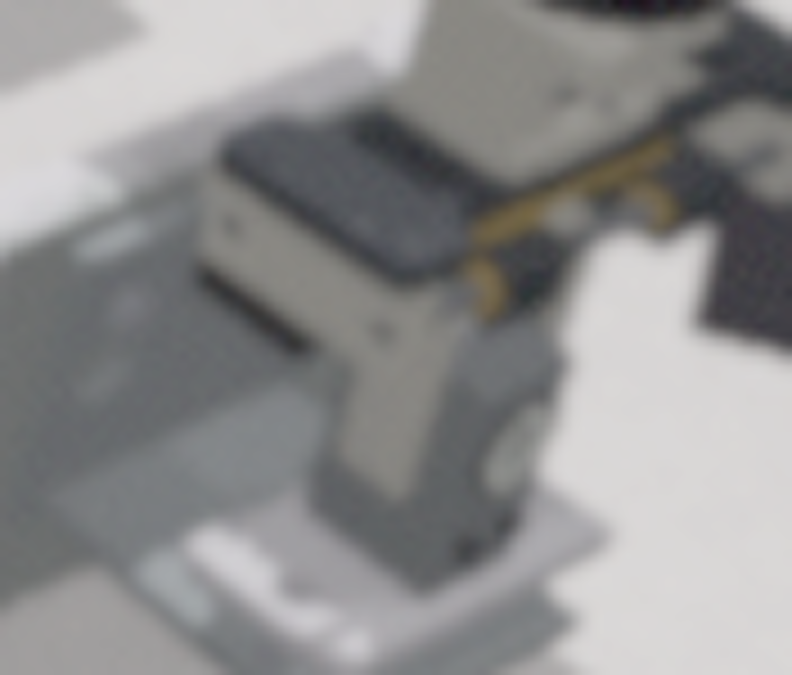

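```bash
python3 - <<'E'
from h import *
c=lambda u:c2p(u,430,170,9)
pk=[((-32,-60,6),c((607,535))),((-32,60,2),c((355,666))),((32,60,6),c((183,540))),((-25,20,8),c((425,590))),((25,20,8),c((312,505)))]
a=np.radians(200.7)
for z in(86.4,):
  f=lambda x:np.ravel([proj("scene",place((x[0],x[1],z,a),[L]))[0]-o for L,o in pk])
  s=least_squares(f,[664,291],loss="soft_l1",f_scale=.5);print(s.x,f(s.x).reshape(-1,2).round(2).tolist())
  d=s.x-np.array([664.2,290.95]);print("bias xb,yb",d@[np.cos(a),np.sin(a)],d@[-np.sin(a),np.cos(a)])
E
```

```text
[658.42473668 295.90623855] [[1.39, -1.27], [-1.03, 1.04], [0.54, -0.21], [0.11, 0.83], [-1.4, -0.42]]
bias xb,yb 3.6505299568086818 -6.677694064604597
```

servo_tool(rows="-0.005 0.002 0.01 0 0; -0.005 0.002 0.02 0 0; -0.005 0.002 0.03 0 0; -0.005 0.002 0.03 0 0")

```text
time: 27.9
position: [664.5, 290.0, 119.8]
orientation: [[-0.353, 0.935, -0.0], [0.935, 0.353, -0.0], [0.0, -0.0, -1.0]]
force: [0.0, -0.5, -2.9]
gripper_width: 39.9
```

servo_tool(rows="0 0 0.006 0 0; 0 0 0.012 0 0; 0 0 0.018 0 0; 0 0 0.018 0 0")

```text
time: 28.4
position: [664.5, 290.0, 116.3]
orientation: [[-0.353, 0.935, -0.0], [0.935, 0.353, -0.0], [0.0, -0.0, -1.0]]
force: [-0.3, 0.2, -3.2]
gripper_width: 40.0
```

servo_tool(rows="0 0 0.005 0 0; 0 0 0.01 0 0; 0 0 0.01 0 0")

```text
time: 28.78
position: [664.5, 290.0, 114.3]
orientation: [[-0.353, 0.935, -0.0], [0.935, 0.353, -0.0], [0.0, -0.0, -1.0]]
force: [0.3, -0.7, -3.2]
gripper_width: 39.8
```

servo_tool(rows="0 0 0.005 0 0; 0 0 0.01 0 0; 0 0 0.01 0 0")

```text
time: 29.15
position: [664.5, 290.0, 112.3]
orientation: [[-0.353, 0.935, -0.0], [0.935, 0.353, -0.0], [0.0, -0.0, -1.0]]
force: [-0.9, -0.2, -3.6]
gripper_width: 39.8
```

servo_tool(rows="0 0 0.005 0 0; 0 0 0.01 0 0; 0 0 0.01 0 0")

```text
time: 29.52
position: [664.5, 290.0, 110.3]
orientation: [[-0.353, 0.935, -0.0], [0.935, 0.353, -0.0], [-0.0, -0.0, -1.0]]
force: [1.0, -0.5, -3.3]
gripper_width: 39.9
```

servo_tool(rows="0 0 0.005 0 0; 0 0 0.01 0 0; 0 0 0.01 0 0")

```text
time: 29.9
position: [664.5, 290.0, 108.3]
orientation: [[-0.353, 0.935, -0.0], [0.935, 0.353, -0.0], [0.0, -0.0, -1.0]]
force: [-0.4, 0.0, -4.2]
gripper_width: 39.9
```

servo_tool(rows="0 0 0.005 0 0; 0 0 0.01 0 0; 0 0 0.01 0 0")

```text
time: 30.28
position: [664.6, 290.0, 106.7]
orientation: [[-0.353, 0.935, 0.0], [0.935, 0.353, 0.0], [-0.0, 0.0, -1.0]]
force: [-0.6, -0.1, -0.3]
gripper_width: 39.6
```

servo_tool(rows="0 0 0.004 0 0; 0 0 0.004 0 0.45; 0 0 0.004 0 0.48; 0 0 0.004 0 0.6; 0 0 0.004 0 0.7; 0 0 0.004 0 0.7; 0 0 0.004 0 0.7; 0 0 -0.05 0 0.7; 0 0 -0.2 0 0.7; 0 0 -0.45 0 0.7; 0 0 -0.7 0 0.7; 0 0 -0.8 0 0.7; 0 0 -0.8 0 0.7")

```text
time: 31.9
position: [664.9, 290.1, 267.9]
orientation: [[-0.353, 0.935, 0.002], [0.935, 0.353, 0.001], [0.0, 0.002, -1.0]]
force: [1.1, 0.6, -0.4]
gripper_width: 65.3
```

```bash
python3 - <<'E'
from t import *
for r in [(-.005,.002,.03),(0,0,.018)]+[(0,0,.01)]*5+[(0,0,-.8)]: c=applied(*r,0)
print(c)
from h import *
s=ctrl.observe();p=s["position"];print(p,s["time"],s["gripper_width"],s["force"])
I={n:imaging.capture(n) [:,:,::-1].copy() for n in("scene",)}
for n in I: cv2.imwrite(f"pics/{n}12.png",I[n])
g=np.clip((I["scene"].astype(float)/255)**.6*255,0,255).astype(np.uint8)
crop(g,425,170,88,75,9,"pics/ad.png")
E
```

```text
{'p': [664.5564910779569, 290.0065888269434, 266.44599999999997], 'yaw': np.float64(110.69534178409954)}
[664.85233594 290.1135776  267.89227408] 31.9 65.34472490495693 [ 1.05234377  0.62245845 -0.42257129]
```

View pics/ad.png

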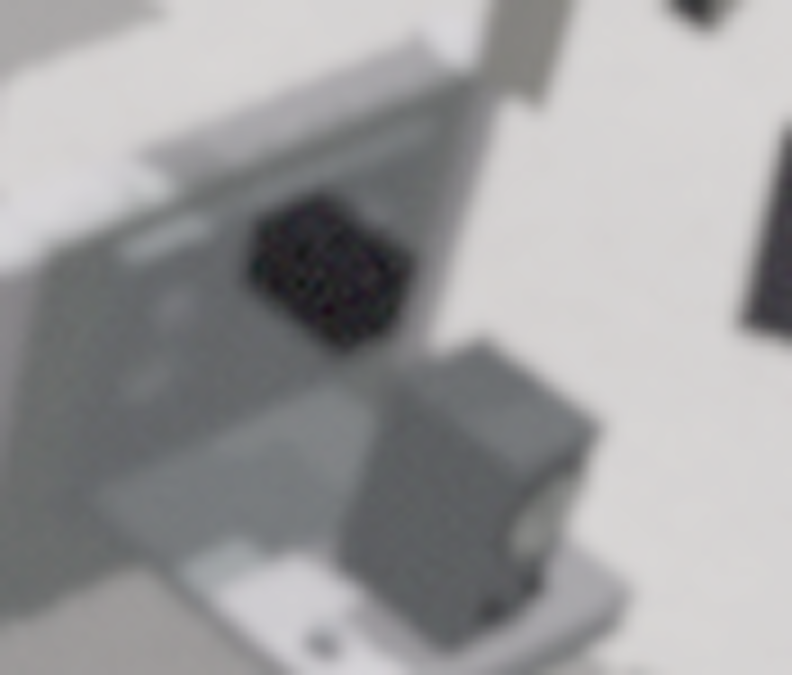

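servo_tool(rows="-0.2 0 0 0 0.7; -0.4 0 0 0 0.7; -0.7 0 0 0 0.7; -1 0 0 0 0.7; -1 0 0 0 0.7; -1 0 0 0 0.7")

```text
time: 32.7
position: [734.9, 103.0, 264.4]
orientation: [[-0.353, 0.936, -0.003], [0.936, 0.353, 0.0], [0.001, -0.002, -1.0]]
force: [0.5, 0.0, -1.0]
gripper_width: 65.5
```

```bash
python3 - <<'E'
from h import *
I={n:imaging.capture(n) [:,:,::-1].copy() for n in("scene","top")}
for n in I: cv2.imwrite(f"pics/{n}13.png",I[n])
G=lambda i:np.clip((i.astype(float)/255)**.6*255,0,255).astype(np.uint8)
crop(G(I["scene"]),425,180,88,85,7,"pics/ae.png");crop(G(I["top"]),165,115,85,75,7,"pics/af.png");pair("pics/ae.png","pics/af.png","pics/ag.png")
cv2.imwrite("pics/ah.png",I["top"])
print(ctrl.observe()["time"])
E
```

```text
32.8
```

View pics/ag.png

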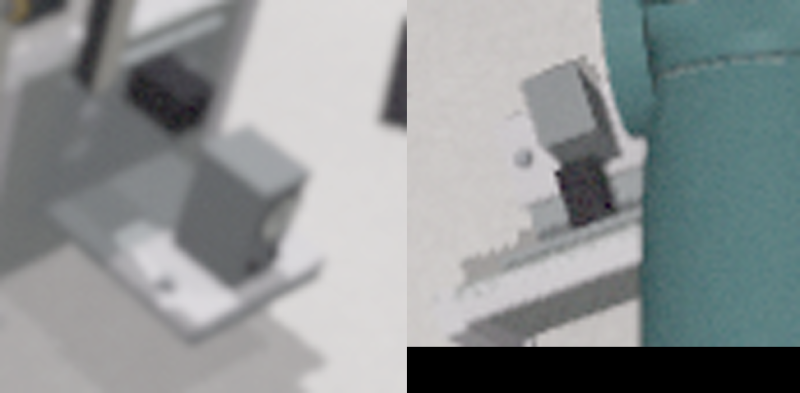

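View pics/ah.png

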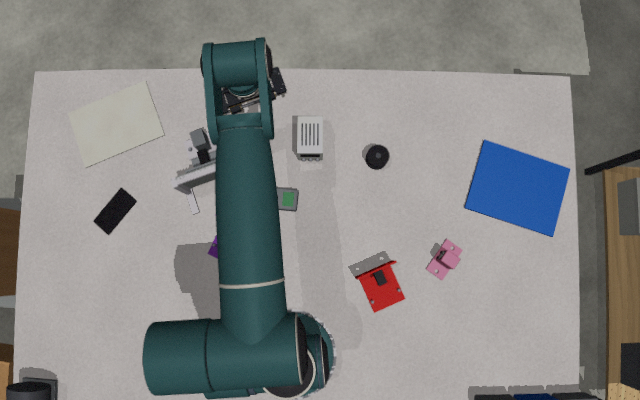

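servo_tool(rows="-0.2 -0.1 0 0 0.7; -0.4 -0.3 0 0 0.7; -0.7 -0.5 0 0 0.7; -0.7 -0.7 0 0 0.7; -0.7 -0.7 0 0 0.7; -0.7 -0.7 0 0 0.7")

```text
time: 33.55
position: [654.0, -76.4, 266.6]
orientation: [[-0.354, 0.935, 0.0], [0.935, 0.354, 0.0], [-0.0, 0.001, -1.0]]
force: [0.3, 0.9, 1.1]
gripper_width: 64.8
```

```bash
python3 - <<'E'
from h import *
I={n:imaging.capture(n) [:,:,::-1].copy() for n in("scene","top")}
for n in I: cv2.imwrite(f"pics/{n}14.png",I[n])
G=lambda i:np.clip((i.astype(float)/255)**.6*255,0,255).astype(np.uint8)
crop(G(I["scene"]),425,175,80,85,7,"pics/ae.png");crop(G(I["top"]),170,120,70,65,8,"pics/af.png")
cv2.imwrite("pics/ai.png",cv2.resize(cv2.imread("pics/ae.png"),None,fx=1,fy=1));pair("pics/ae.png","pics/af.png","pics/aj.png")
print(ctrl.observe()["time"])
E
```

```text
33.65
```

View pics/aj.png

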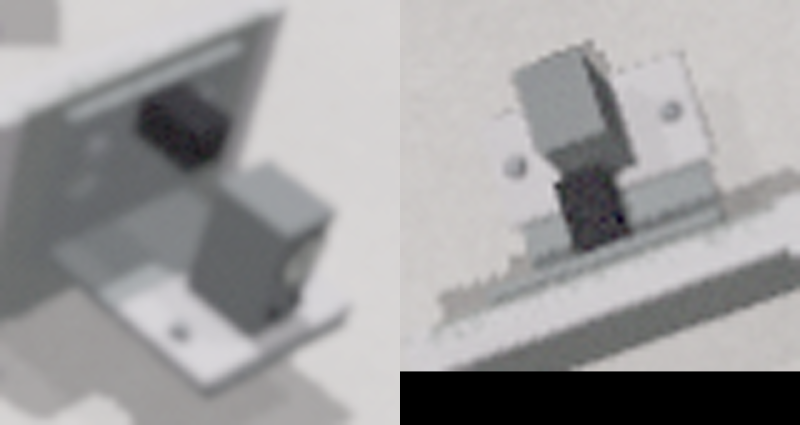

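View pics/ai.png

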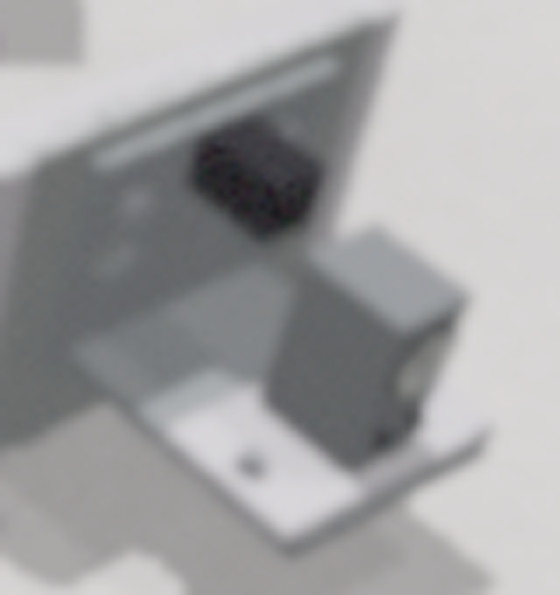

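Both pins stand in the plate holes (top crop at (515,166) and (670,112)). The plate lies flush with the leaning shelf, the dial faces outward, the bracket hangs on both studs, and the robot is clear. I hand in.

```bash
python3 - <<'E'
from cell import ctrl
print(ctrl.finish_job())
E
```

```text
the job is handed in; nothing more can be done
None
```

I hung the grey bracket on both studs, seated the grey meter on its two pins with the dial facing away from the board, and let go of both. I handed the job in at about 33.7 s of the 69 s; it gives no verdict.

**Bracket:**
- I found the depth by touching the board face (about 11 N). During lowering a 6 N side force showed it was off to one side, so I shifted it about 1.4 mm.
- It took up its weight at 135.3 mm tool height, against 135.6 mm predicted. After release the pictures show the studs high in the keyholes.
- It leans about 2–3 degrees, which is within the stated play.

**Meter:**
- It went over both pins with no noticeable side force, and the shelf began to carry it with the plate's underside at about 66 mm.
- The last pictures show both pins in the holes and the plate flush on the shelf.

**Bystanders:** the spool and the tester were in the same place in the last full picture, and the robot was clear of everything.

**Checks that disagreed:**
- Near the board the two cameras put the hung bracket about 6 mm apart sideways, with the robot's own figure in between. I relied on touch and force there.
- The board fit from the top camera was about 4 mm off in depth.
- The final millimetre tolerances were therefore checked only by contact and by eye, not measured.

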